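# Spray the half-bell pressings

### The arm

A 7-joint arm with a two-finger parallel gripper is mounted at the origin on the work surface. World frame = base frame: x ahead of the robot, y to its left, z up, the work surface at z = 0. Lengths are in m, angles in rad, forces in N, time in s.
With the tool pointing down it reaches from about 0.4 to 0.875 m from the base axis. Payload 6.5 kg.
Tool frame: the origin (TCP) lies at the very end of the fingers, on their centre line; the grasp point (between the pads) lies 19 mm behind it; z points along the fingers, y is the line along which they close (so a half turn about z gives the same grasp; the last joint's range is limited). The gripper opens to 88 mm and grips with 3 to 60 N. Pads are 18 mm wide; open, the fingers measure 123 mm over their backs; the gripper's body (75 mm by 187 mm) begins 45 mm behind the grasp point.
Start: joints at [-1.222, 0.536, -0.004, 1.538, 0.003, 1.067, -0.071], TCP at [0.262, 0.595, 0.21] pointing down, gripper open.
Joint ranges: [-2.7, 2.7], [-0.37, 2.16], [-1.27, 1.26], [0.24, 2.4], [-1.31, 4.45], [0.19, 1.91], [-2.76, 2.76]. Speed limits (rad/s): [2.39, 2.39, 3.14, 3.14, 3.14, 3.14, 3.14].

### API

Orientations are given as a unit quaternion [x, y, z, w].
In Python, from bench import env gives the robot as it stands.
- The arm moves only by the tool step_arm, never from a script. Its argument "moves" is a list of rows, each a list of 3 entries, a list of its own where there are three numbers: the shift along the tool's x, y, z in m, then the turn, a rotation vector about the tool's x, y, z in degrees, then the gripper's target within -1 to 1 (fully open at 1, half-way at 0, shut at -1). In form: [[[dx, dy, dz], [rx, ry, rz], hand], ...]. A call has 1 to 20 rows; each row is the pose to reach, as a shift and turn from the pose commanded when the call began, along the tool's axes at that moment; what a row does not reach only later rows make up. A row lasts 1/8 s, in which the tool goes at most 62.5 mm and 10.7 degrees, less where a joint would pass 70% of its speed; a pose out of reach is approached as far as the arm can. A call with a gripper value outside its range is refused whole. The fingers move at their own pace and stop on an object; "force" is the grip in N (left out, the last holds). Time passes only in rows, so rows that repeat a pose let the fingers close. It gives the time, the measured TCP pose, the force, the opening and the grip force at its end, in the units of the state.
- env.state(): the state, without advancing time (a new reading comes with each control period).
- env.camera(name): name is "scene" or "top" or "wrist"; returns the picture (400x640x3 uint8, red, green, blue); there is no depth.
- env.get_calibration(name): a dict with "intrinsics" (3x3 intrinsics, pixels), "view" (4x4, takes a point from world to camera coordinates); the wrist camera has in their place "T_tool_cam" (4x4, takes a point from camera to tool coordinates, whose origin is the TCP and whose axes are the flange's). Camera axes: x right, y down, z forward; pixel columns grow to the right and rows downward; lengths in m; the calibration is good to about 2 mm. The wrist camera is an equidistant fisheye: a pixel r from the principal point sees the ray r / f radians off the axis. A picture is of the moment at which its call begins: read the wrist's pose just before it. get_calibration takes no time and is no camera call.
- env.sign_off(): hands the job in; it is judged then, once.
The state is a dict: "time": time; "q": joint angles; "qvel": joint speeds; "joint_torque": joint torques, N m; "eef_pos": TCP position; "ee_rot": TCP orientation; "force": force on the tool from outside, world axes, zero at the start; "wrist_torque": the same for the moment, N m; "finger_gap": opening from 0.0 (shut) to 1.0 (fully open); "grasp_force": force on a finger pad.
Only numpy, scipy, OpenCV 4.12 (cv2) and the standard library are available. Lean on these libraries where they do the work, as an engineer would, in place of code of your own. Each camera call takes 0.05 s, during which the arm holds its last target. There are 200 camera calls.

### The job

Hang every half-bell pressing from the rubber mat on the spray board, each with both flange holes over a pair of pins and its flange flat on the board. When all are hung, press the clamped spray can's nozzle cap all the way down for a moment and let it spring back, never spraying while a pressing is elsewhere than on the board. Then move all the pressings into the plywood drying tray, lying flat on its floor bell side up and not on each other, and leave the two finished bells and the hammer where they are.

Things in the scene. Friction and masses are not known exactly. Their poses are not given: they have to be found in the camera images.
- half_a: steel half-bell pressing, 0.2 kg: flange 110 (own x) by 60 by 4 mm; half a bell rises from its middle, 64 long (x -32 crown to +32 mouth), 36 wide with upright sides (28 from x -14 to -32), top 27 mm above the flange (18 at the crown). Grip across the 36 mm. Two 12 mm holes at own x -42 and +42. Origin: centre of the underside; z up. Fits pins either way round. Starts on the mat; may be absent.
- half_b: steel half-bell pressing, 0.2 kg: flange 110 (own x) by 60 by 4 mm; half a bell rises from its middle, 64 long (x -32 crown to +32 mouth), 36 wide with upright sides (28 from x -14 to -32), top 27 mm above the flange (18 at the crown). Grip across the 36 mm. Two 12 mm holes at own x -42 and +42. Origin: centre of the underside; z up. Fits pins either way round. Starts on the mat; may be absent.
- half_c: steel half-bell pressing, 0.2 kg: flange 110 (own x) by 60 by 4 mm; half a bell rises from its middle, 64 long (x -32 crown to +32 mouth), 36 wide with upright sides (28 from x -14 to -32), top 27 mm above the flange (18 at the crown). Grip across the 36 mm. Two 12 mm holes at own x -42 and +42. Origin: centre of the underside; z up. Fits pins either way round. Starts on the mat; may be absent.
- half_d: steel half-bell pressing, 0.2 kg: flange 110 (own x) by 60 by 4 mm; half a bell rises from its middle, 64 long (x -32 crown to +32 mouth), 36 wide with upright sides (28 from x -14 to -32), top 27 mm above the flange (18 at the crown). Grip across the 36 mm. Two 12 mm holes at own x -42 and +42. Origin: centre of the underside; z up. Fits pins either way round. Starts on the mat; may be absent.
- board: fixed wooden spray board, 250 mm (own x) by 172 mm (own y), 20 mm thick, carrying four pairs of pins in two rows and two columns. Origin: centre of its underside on the bench.
- pair0 (a point): one of the four pin pairs: point midway between its pins on the top face of the spray board (z 20 mm). Two upright 8 mm round-tipped steel pins, 22 mm tall, stand 42 mm to either side along this x axis. A hung pressing has its origin here and its x axis along this x, either way round.
- pair1 (a point): one of the four pin pairs: point midway between its pins on the top face of the spray board (z 20 mm). Two upright 8 mm round-tipped steel pins, 22 mm tall, stand 42 mm to either side along this x axis. A hung pressing has its origin here and its x axis along this x, either way round.
- pair2 (a point): one of the four pin pairs: point midway between its pins on the top face of the spray board (z 20 mm). Two upright 8 mm round-tipped steel pins, 22 mm tall, stand 42 mm to either side along this x axis. A hung pressing has its origin here and its x axis along this x, either way round.
- pair3 (a point): one of the four pin pairs: point midway between its pins on the top face of the spray board (z 20 mm). Two upright 8 mm round-tipped steel pins, 22 mm tall, stand 42 mm to either side along this x axis. A hung pressing has its origin here and its x axis along this x, either way round.
- tray_in (a point): centre of the inner floor of the fixed low plywood drying tray; inside it measures 270 mm along this x and 210 mm along this y, and the rim stands about 10 mm above the floor. It has no compartments. It may stand to the left or the right of the board, the mat on the other side.
- mat: fixed black rubber mat on the bench, 280 mm (x) by 260 mm (y), 4 mm thick, where the pressings lie at the start. Origin: centre of its underside.
- can: fixed aluminium spray can, 54 mm across, clamped to a 90 mm square steel foot beyond the board. Origin: centre of the foot's underside. The nozzle in the white cap on top faces own -x.
- cap_top (a point): centre of the top of the can's round white nozzle cap (32 mm across, 20 mm tall; its top is 156 mm above the bench when up). It moves with the cap.
- cap (a joint): travel of the nozzle cap: 0 up, 0.008 m all the way down (counts as down beyond 0.006); a spring pushes it back up: about 3 N to start it moving, 7 N to hold it all the way down.
- bell: finished steel bell, 86 mm across and 104 mm tall plus its loop, standing mouth down on the far part of the bench: leave alone. Origin: centre of its underside.
- small_bell: small brass bell, 56 mm across, 68 mm tall plus its loop, standing mouth down beyond the spray can: leave alone. Origin: centre of its underside.
- hammer: hammer lying on the far right part of the bench, its handle towards own -x: leave alone.
Things that resemble listed ones, but are neither listed nor needed, are in the scene too. What is shaped like the half_b but green is not meant.

How it is judged:
On the way, in this order (a step that is already met when the one before it is completed fails the run):
1. every pressing hangs on a pair of pins, flange flat on the board (((distance between half_a and pair0 below 0.006 m and angle between the x axis of half_a and the x axis of board, either way round below 0.1 rad and angle between half_a's own z axis and vertical below 0.06 rad) or (distance between half_a and pair1 below 0.006 m and angle between the x axis of half_a and the x axis of board, either way round below 0.1 rad and angle between half_a's own z axis and vertical below 0.06 rad) or (distance between half_a and pair2 below 0.006 m and angle between the x axis of half_a and the x axis of board, either way round below 0.1 rad and angle between half_a's own z axis and vertical below 0.06 rad) or (distance between half_a and pair3 below 0.006 m and angle between the x axis of half_a and the x axis of board, either way round below 0.1 rad and angle between half_a's own z axis and vertical below 0.06 rad)) and ((distance between half_b and pair0 below 0.006 m and angle between the x axis of half_b and the x axis of board, either way round below 0.1 rad and angle between half_b's own z axis and vertical below 0.06 rad) or (distance between half_b and pair1 below 0.006 m and angle between the x axis of half_b and the x axis of board, either way round below 0.1 rad and angle between half_b's own z axis and vertical below 0.06 rad) or (distance between half_b and pair2 below 0.006 m and angle between the x axis of half_b and the x axis of board, either way round below 0.1 rad and angle between half_b's own z axis and vertical below 0.06 rad) or (distance between half_b and pair3 below 0.006 m and angle between the x axis of half_b and the x axis of board, either way round below 0.1 rad and angle between half_b's own z axis and vertical below 0.06 rad)) and ((distance between half_c and pair0 below 0.006 m and angle between the x axis of half_c and the x axis of board, either way round below 0.1 rad and angle between half_c's own z axis and vertical below 0.06 rad) or (distance between half_c and pair1 below 0.006 m and angle between the x axis of half_c and the x axis of board, either way round below 0.1 rad and angle between half_c's own z axis and vertical below 0.06 rad) or (distance between half_c and pair2 below 0.006 m and angle between the x axis of half_c and the x axis of board, either way round below 0.1 rad and angle between half_c's own z axis and vertical below 0.06 rad) or (distance between half_c and pair3 below 0.006 m and angle between the x axis of half_c and the x axis of board, either way round below 0.1 rad and angle between half_c's own z axis and vertical below 0.06 rad)) and ((distance between half_d and pair0 below 0.006 m and angle between the x axis of half_d and the x axis of board, either way round below 0.1 rad and angle between half_d's own z axis and vertical below 0.06 rad) or (distance between half_d and pair1 below 0.006 m and angle between the x axis of half_d and the x axis of board, either way round below 0.1 rad and angle between half_d's own z axis and vertical below 0.06 rad) or (distance between half_d and pair2 below 0.006 m and angle between the x axis of half_d and the x axis of board, either way round below 0.1 rad and angle between half_d's own z axis and vertical below 0.06 rad) or (distance between half_d and pair3 below 0.006 m and angle between the x axis of half_d and the x axis of board, either way round below 0.1 rad and angle between half_d's own z axis and vertical below 0.06 rad))), for 0.2 s.
2. the nozzle cap is all the way down while every pressing hangs on its pins (all of step 1 and value of joint cap above 0.006 m), for 0.2 s.
3. the nozzle cap has sprung back up (value of joint cap below 0.002 m), for 0.1 s.
At the end, for the whole second after the job is handed in: Every pressing lies at rest in the drying tray, flat on its floor (underside within 5 mm of the floor, tilt under 0.06 rad, bell side up), and the nozzle cap is up (within 2 mm) (x of half_a in the frame of tray_in between -0.1 and 0.1 m and y of half_a in the frame of tray_in between -0.09 and 0.09 m and z of each of half_a, half_b, half_c, half_d in the frame of tray_in below 0.005 m and angle between each of half_a, half_b, half_c, half_d's own z axis and vertical below 0.06 rad and linear speed of each of half_a, half_b, half_c, half_d below 0.02 m/s and x of half_b in the frame of tray_in between -0.1 and 0.1 m and y of half_b in the frame of tray_in between -0.09 and 0.09 m and x of half_c in the frame of tray_in between -0.1 and 0.1 m and y of half_c in the frame of tray_in between -0.09 and 0.09 m and x of half_d in the frame of tray_in between -0.1 and 0.1 m and y of half_d in the frame of tray_in between -0.09 and 0.09 m and value of joint cap below 0.002 m); the robot touches nothing.
It fails at once if the cap is pressed while a pressing is away from the spray board (value of joint cap above 0.004 m and horizontal distance between any of half_a, half_b, half_c, half_d and board above 0.15 m).
It fails at once if a finished bell or the hammer is moved more than 30 mm (distance of any of bell, small_bell, hammer from where it was at the start of the episode above 0.03 m).
Of half_a, half_b, half_c, half_d only 3 to 4 are there at a start; the rules pass over those that are not, and their reading is None.
At some moment in a run one of half_a, half_b, half_c, half_d may be knocked a few centimetres aside while the robot is not near it.
Once in a run the grip may slacken for a moment while it holds something.
It also fails if it takes over 210 s, if anything falls off the work surface, if the arm or the gripper's body presses on something with over 40 N, if the wrist force passes 120 N, or if a joint passes its speed limit or range.

## Working session

There is one attempt and no reset: what is moved stays moved. The work goes in short steps, Python scripts to look and compute and a tool call to move; the robot and the scene stay as the last step left them, time stands still between calls to the robot, and variables do not carry over. Pictures are saved under pics/ and viewed, at most 14 in all, crops included, and the job is handed in when it is done.

Besides the shell and the picture viewer there is one more tool, called after ">>>" as name(argument=value, ...), one argument or row to a line, values as JSON. step_arm: Moves the arm, as the interface text tells. Its arguments: {"type":"object","properties":{"moves":{"type":"array","items":{"type":"array"}},"force":{"type":"number"}},"required":["moves"]}

```bash
mkdir -p pics; ls
python3 - <<'E'
from bench import env
import cv2
s=env.state();print({k:s[k] for k in('time','q','eef_pos','ee_rot','finger_gap')})
for n in('top','scene','wrist'):
    im=env.camera(n);cv2.imwrite(f'pics/{n}0.png',im[:,:,::-1]);print(n,{k:v.round(4).tolist() if hasattr(v,'round') else v for k,v in env.get_calibration(n).items()})
E
```

```text
pics
{'time': 0.0, 'q': array([-1.22221661,  0.53714218, -0.00442718,  1.53887805,  0.00259569,
        1.06728441, -0.07118918]), 'eef_pos': array([0.2616992 , 0.59426474, 0.20915285]), 'ee_rot': array([ 2.05871649e-01,  9.78578631e-01, -8.45647127e-04, -1.12786039e-04]), 'finger_gap': 0.9995375876223818}
top {'intrinsics': [[374.6587, 0.0, 320.7471], [0.0, 374.6587, 204.047], [0.0, 0.0, 1.0]], 'view': [[0.085, -0.9964, 0.005, -0.1195], [-0.9747, -0.0842, -0.2071, 0.5381], [0.2068, 0.0127, -0.9783, 1.1056], [0.0, 0.0, 0.0, 1.0]]}
scene {'intrinsics': [[502.219, 0.0, 320.5823], [0.0, 502.219, 209.1819], [0.0, 0.0, 1.0]], 'view': [[-0.6275, 0.7785, 0.0105, 0.4177], [0.4691, 0.3888, -0.793, -0.1117], [-0.6214, -0.4927, -0.6091, 1.7739], [0.0, 0.0, 0.0, 1.0]]}
wrist {'intrinsics': [[309.7069, 0.0, 320.8086], [0.0, 309.7069, 199.8115], [0.0, 0.0, 1.0]], 'T_tool_cam': [[-0.0001, -0.9629, -0.2699, 0.0683], [1.0, -0.0002, 0.0002, -0.0001], [-0.0003, -0.2699, 0.9629, -0.174], [0.0, 0.0, 0.0, 1.0]]}
```

View pics/top0.png

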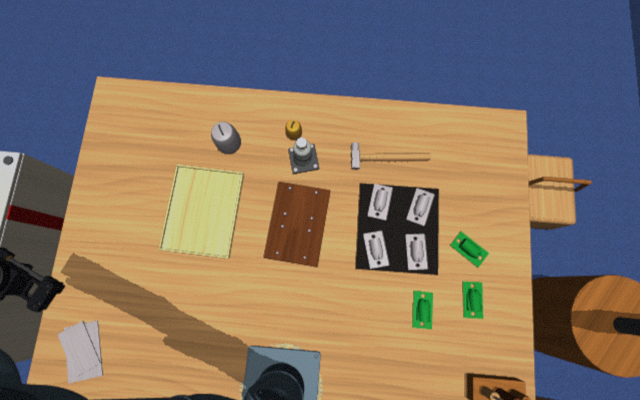

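View pics/scene0.png

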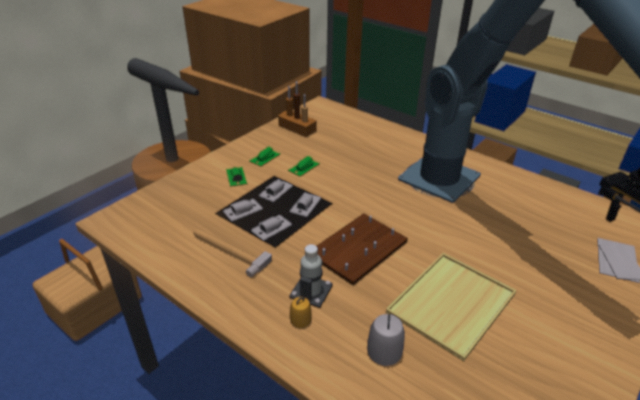

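Candidates, as `top` pixels:
- Four steel pressings on the black mat at (381,202), (421,206), (376,250) and (417,252).
- Three green decoys off the mat at (469,249), (472,299) and (422,309), which I'll ignore.
- Board at (297,224), tray at (202,212), can at (303,150).

I'll get coarse positions next.

```bash
cat > h.py <<'E'
import numpy as np, cv2
from bench import env
from scipy.spatial.transform import Rotation as R
def top2w(uv,z,name='top'):
    c=env.get_calibration(name);K=c['intrinsics'];V=c['view'];Rm=V[:3,:3];o=-Rm.T@V[:3,3]
    d=np.linalg.solve(K,np.array([uv[0],uv[1],1.]));d=Rm.T@d
    return o+d*(z-o[2])/d[2]
CW=env.get_calibration('wrist')
def wpose(s):return np.array(s['eef_pos']),R.from_quat(s['ee_rot']).as_matrix()
def w2w(uv,z,s):
    p,Rt=wpose(s);K=CW['intrinsics'];T=CW['T_tool_cam']
    a=np.array([uv[0]-K[0,2],uv[1]-K[1,2]]);r=np.hypot(*a);t=r/K[0,0]
    d=np.array([*(a/max(r,1e-9)*np.sin(t)),np.cos(t)])
    o=p+Rt@T[:3,3];d=Rt@T[:3,:3]@d
    return o+d*(z-o[2])/d[2]
def proj(P,s):
    p,Rt=wpose(s);K=CW['intrinsics'];T=CW['T_tool_cam']
    c=T[:3,:3].T@(Rt.T@(np.array(P)-p)-T[:3,3]);t=np.arctan2(np.hypot(c[0],c[1]),c[2]);r=np.hypot(c[0],c[1])
    return K[0,2]+K[0,0]*t*c[0]/r,K[1,2]+K[0,0]*t*c[1]/r
def wlook(name):
    s=env.state();im=env.camera('wrist');cv2.imwrite(f'pics/{name}.png',im[:,:,::-1]);return s,im
def to(P,yaw,s):
    """shift in tool axes and turn about tool z (deg) to reach world P with tool x at world yaw (down tool)"""
    p,Rt=wpose(s);cy=np.degrees(np.arctan2(Rt[1,0],Rt[0,0]))
    dy=(cy-yaw+90)%180-90  # tool z down: turning + about tool z lowers world yaw
    return (Rt.T@(np.array(P)-p)).round(4),round(dy,1),round(cy,1)
E
python3 - <<'E'
from h import *
for n,z,l in(('press',.02,[(381,202),(421,206),(376,250),(417,252)]),('board',.02,[(279,182),(330,188),(316,266),(265,258)]),('tray',.01,[(178,167),(243,173),(229,258),(162,251)]),('can',.156,[(301,145)]),('mat',.004,[(360,184),(439,189),(437,274),(356,271)])):
    for p in l:print(n,top2w(p,z)[:2].round(3))
s=env.state();print(to([.5,-.25,.3],0,s),s['force'])
E
```

```text
press [ 0.577 -0.265]
press [ 0.575 -0.393]
press [ 0.423 -0.257]
press [ 0.427 -0.385]
board [0.615 0.068]
board [ 0.609 -0.098]
board [ 0.358 -0.075]
board [0.369 0.085]
tray [0.64  0.406]
tray [0.638 0.191]
tray [0.359 0.199]
tray [0.363 0.411]
can [ 0.696 -0.002]
mat [ 0.636 -0.195]
mat [ 0.641 -0.454]
mat [ 0.366 -0.454]
mat [ 0.354 -0.2  ]
(array([-0.5583, -0.677 , -0.0897]), np.float64(-23.8), np.float64(156.2)) [ 0.1659539   0.15612848 -0.00944954]
```

View pics/wrist0.png

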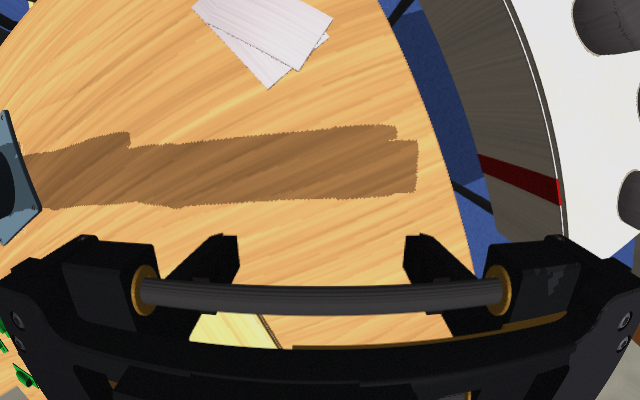

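The wrist view shows the fingertips near (230,250) and (410,250); the clear view is above row 230, which is tool +x. I'll work at tool yaw ≈180 and survey the board, then the mat.

Run:
```python
from h import *
s=env.state();print(to([.61,-.005,.28],175.5,s))
print(to([.61,-.325,.28],175.5,s))
```

```text
(array([-0.5603, -0.4084, -0.0701]), np.float64(-19.3), np.float64(156.2))
(array([-0.6892, -0.7013, -0.0697]), np.float64(-19.3), np.float64(156.2))
```

>>> step_arm(
  moves=[
    [[-0.05, -0.04, -0.07], [0, 0, -5], 1],
    [[-0.56, -0.408, -0.07], [0, 0, -19.3], 1],
    [[-0.56, -0.408, -0.07], [0, 0, -19.3], 1],
    [[-0.56, -0.408, -0.07], [0, 0, -19.3], 1],
    [[-0.56, -0.408, -0.07], [0, 0, -19.3], 1],
    [[-0.56, -0.408, -0.07], [0, 0, -19.3], 1],
    [[-0.56, -0.408, -0.07], [0, 0, -19.3], 1],
    [[-0.56, -0.408, -0.07], [0, 0, -19.3], 1],
    [[-0.56, -0.408, -0.07], [0, 0, -19.3], 1],
    [[-0.56, -0.408, -0.07], [0, 0, -19.3], 1],
    [[-0.56, -0.408, -0.07], [0, 0, -19.3], 1],
    [[-0.56, -0.408, -0.07], [0, 0, -19.3], 1],
    [[-0.56, -0.408, -0.07], [0, 0, -19.3], 1],
    [[-0.56, -0.408, -0.07], [0, 0, -19.3], 1],
  ],
)

```text
time: 1.9
eef_pos: [0.6094, -0.0025, 0.2797]
ee_rot: [0.038, 0.999, 0.0, -0.0]
force: [0.7, 0.1, 0.1]
finger_gap: 1.001
grasp_force: 0.0
```

Run:
```python
from h import *
s,im=wlook('board1');print(s['time'],s['eef_pos'],to([.61,-.325,.28],180,s))
```

```text
1.9 [ 0.60944401 -0.00252477  0.2796799 ] (array([-0.0251, -0.3215, -0.0006]), np.float64(-4.4), np.float64(175.6))
```

View pics/board1.png

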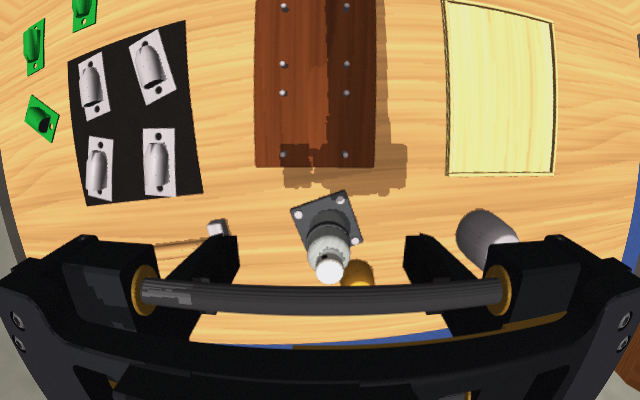

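The wrist view shows the pins in two columns at u≈283 and 347, rows 6, 63, 93 and 155. The four steel pressings are on the mat at left, and the white cap is at (330,270). I'll go over the mat for a closer look.

>>> step_arm(
  moves=[
    [[-0.02, -0.32, 0.03], [0, 0, -4.4], 1],
    [[-0.02, -0.32, 0.03], [0, 0, -4.4], 1],
    [[-0.02, -0.32, 0.03], [0, 0, -4.4], 1],
    [[-0.02, -0.32, 0.03], [0, 0, -4.4], 1],
    [[-0.02, -0.32, 0.03], [0, 0, -4.4], 1],
    [[-0.02, -0.32, 0.03], [0, 0, -4.4], 1],
    [[-0.02, -0.32, 0.03], [0, 0, -4.4], 1],
  ],
)

```text
time: 2.82
eef_pos: [0.6054, -0.3233, 0.2498]
ee_rot: [0.0, 1.0, 0.001, -0.0]
force: [0.6, -0.2, -0.8]
finger_gap: 0.998
grasp_force: 0.0
```

Run:
```python
from h import *
s,im=wlook('mat1');print(s['time'],s['eef_pos'])
g=cv2.cvtColor(im,cv2.COLOR_RGB2GRAY)
crop=cv2.resize(im[:260,80:560],None,fx=1.6,fy=1.6,interpolation=cv2.INTER_CUBIC);cv2.imwrite('pics/mat1c.png',crop[:,:,::-1])
# pins in board1, using its pose
b=cv2.imread('pics/board1.png');gb=cv2.cvtColor(b,cv2.COLOR_BGR2HSV)
m=((gb[:,:,1]<90)&(gb[:,:,2]>90)).astype(np.uint8);m[:, :255]=0;m[:,375:]=0;m[168:]=0
n,l,st,c=cv2.connectedComponentsWithStats(m)
sb=dict(eef_pos=[.60944,-.002525,.27968],ee_rot=[.0384,.99926,0,0])
for i in range(1,n):
    if st[i,4]>4:print(c[i].round(1),st[i,4],w2w(c[i],.038,sb)[:2].round(4))
```

```text
2.825 [ 0.60542913 -0.32329872  0.24978695]
[283.2   5. ] 25 [ 0.382  -0.0361]
[346.5   4.6] 20 [0.3886 0.0487]
[281.7  63. ] 24 [ 0.4658 -0.0438]
[346.5  62.8] 22 [0.4727 0.0416]
[281.8  92.3] 27 [ 0.5058 -0.0469]
[346.  92.] 21 [0.5124 0.0379]
[282.  154.2] 23 [ 0.5893 -0.0541]
[345.1 154.7] 21 [0.5968 0.031 ]
```

View pics/mat1c.png

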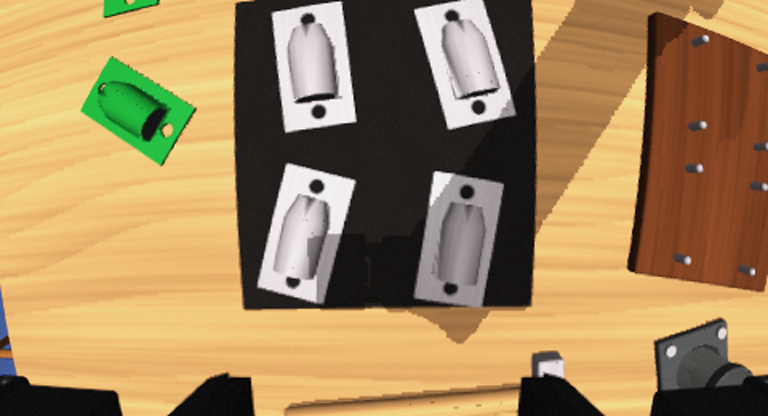

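The crop shows all four pressings crown-up in the picture (crowns towards the robot). Their hole pairs are at crop (307,20)/(318,111), (452,16)/(478,106), (316,186)/(293,281) and (467,192)/(450,288). Next I'll work out the grasp points.

```bash
cat >> h.py <<'E'
def dark(im,uv,r=9,bright=False):
    u,v=[int(round(x)) for x in uv];v0=max(v-r,0);u0=u-r
    g=cv2.cvtColor(im,cv2.COLOR_RGB2GRAY)[v0:v+r+1,u0:u+r+1].astype(np.uint8)
    t,m=cv2.threshold(g,0,255,cv2.THRESH_OTSU|(0 if bright else cv2.THRESH_BINARY_INV) )
    n,l,st,c=cv2.connectedComponentsWithStats(m)
    i=min(range(1,n),key=lambda k:np.hypot(*(c[k]+[u0-uv[0],v0-uv[1]]))-.02*st[k,4])
    return c[i]+[u0,v0],st[i,4]
E
python3 - <<'E'
from h import *
im=cv2.imread('pics/mat1.png')[:,:,::-1].copy();s=env.state()
for n,a,b in(('A',(307,20),(318,111)),('B',(452,16),(478,106)),('C',(316,186),(293,281)),('D',(467,192),(450,288))):
    w=[]
    for p in(a,b):
        c,k=dark(im,(p[0]/1.6+80,p[1]/1.6),5);w.append(w2w(c,.008,s));print(c.round(1),k,end=' ')
    mid=(w[0]+w[1])/2;d=w[1]-w[0];yaw=np.degrees(np.arctan2(d[1],d[0]))
    g=mid+d/np.linalg.norm(d)*.005
    print(n,mid[:2].round(4),np.linalg.norm(d).round(4),yaw.round(1),'to',to([g[0],g[1],.0115],yaw,s))
E
```

```text
[271.8  11.9] 58 [278.8  69.5] 57 A [ 0.4333 -0.383 ] 0.084 7.2 to (array([ 0.168 , -0.0607,  0.2383]), np.float64(-7.1), np.float64(-179.9))
[362.3   9.8] 53 [378.7  66.6] 59 B [ 0.4292 -0.2557] 0.0838 14.8 to (array([0.1719, 0.0674, 0.2385]), np.float64(-14.7), np.float64(-179.9))
[277.4 116. ] 61 [262.4 176. ] 46 C [ 0.5792 -0.3913] 0.085 -15.5 to (array([ 0.0222, -0.0711,  0.2383]), np.float64(15.6), np.float64(-179.9))
[371.5 119.7] 55 [360.9 179.9] 52 D [ 0.5842 -0.2604] 0.084 -8.5 to (array([0.0168, 0.0604, 0.2386]), np.float64(8.6), np.float64(-179.9))
```

>>> step_arm(
  moves=[
    [[0.017, 0.0604, 0.14], [0, 0, 8.6], 1],
    [[0.017, 0.0604, 0.14], [0, 0, 8.6], 1],
    [[0.017, 0.0604, 0.19], [0, 0, 8.6], 1],
    [[0.017, 0.0604, 0.22], [0, 0, 8.6], 1],
    [[0.017, 0.0604, 0.2385], [0, 0, 8.6], 1],
    [[0.017, 0.0604, 0.2385], [0, 0, 8.6], 1],
    [[0.017, 0.0604, 0.2385], [0, 0, 8.6], -1],
    [[0.017, 0.0604, 0.2385], [0, 0, 8.6], -1],
    [[0.017, 0.0604, 0.2385], [0, 0, 8.6], -1],
    [[0.017, 0.0604, 0.2385], [0, 0, 8.6], -1],
    [[0.017, 0.0604, 0.2385], [0, 0, 8.6], -1],
    [[0.017, 0.0604, 0.2385], [0, 0, 8.6], -1],
    [[0.017, 0.0604, 0.18], [0, 0, 8.6], -1],
    [[0.017, 0.0604, 0.14], [0, 0, 8.6], -1],
  ],
  force=30,
)

```text
time: 4.62
eef_pos: [0.5886, -0.2647, 0.1119]
ee_rot: [0.076, 0.997, -0.0, 0.001]
force: [-0.2, -0.7, 0.6]
finger_gap: 0.115
grasp_force: 0.0
```

Run:
```python
from h import *
s,im=wlook('held1');print(s['time'],s['eef_pos'],s['finger_gap'],s['grasp_force'])
print('hole exp',[proj(s['eef_pos']+wpose(s)[1]@[x,0,.0035],s) for x in(.047,-.037)])
print(to([.5476,-.0505,.095],174.9,s))
```

```text
4.625 [ 0.58855967 -0.26474441  0.11188985] 0.11486437845987997 0.0
hole exp [(np.float64(321.27145462278855), np.float64(152.23293385542593)), (np.float64(321.2274327768775), np.float64(281.0286692463316))]
(array([0.0728, 0.2056, 0.0167]), np.float64(-3.6), np.float64(171.3))
```

View pics/held1.png

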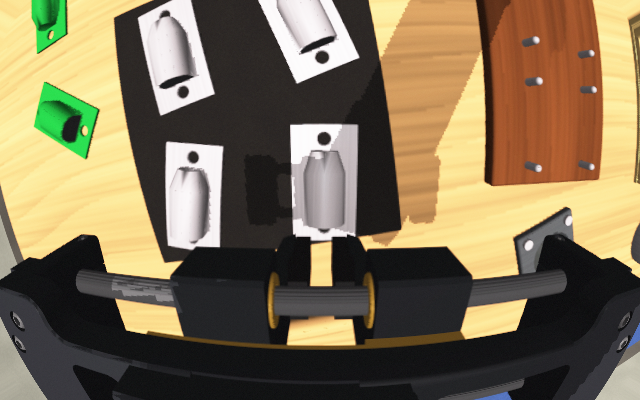

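The fingers hadn't reached the bell before the lift (they were still closing), and D is undisturbed, with its crown hole at (323,138). I'll correct and retry with a smaller opening.

```bash
cat >> h.py <<'E'
def to(P,yaw,s):
    p,Rt=wpose(s);cy=np.arctan2(Rt[1,0],Rt[0,0]);dy=(np.degrees(cy)-yaw+90)%180-90
    d=np.array(P)-p;c,sn=np.cos(cy),np.sin(cy)
    return [round(c*d[0]+sn*d[1],4),round(sn*d[0]-c*d[1],4),round(-d[2],4)],round(float(dy),1),round(float(np.degrees(cy)),1)
E
python3 - <<'E'
from h import *
s=env.state();im=cv2.imread('pics/held1.png')[:,:,::-1].copy();Rt=wpose(s)[1];print(Rt[:,2].round(4))
w=[]
for p in((323,138),(324,233)):
    c,k=dark(im,p,7);w.append(w2w(c,.008,s));print(c,k,w[-1].round(4))
d=w[1]-w[0];print(np.linalg.norm(d),np.degrees(np.arctan2(d[1],d[0])))
print(to([.589,-.261,.0115],171.5,s))
E
```

```text
[ 0.008  -0.0032 -1.    ]
[323.73722628 138.16058394] 137 [ 0.5459 -0.2571  0.008 ]
[323.72413793 228.68965517] 87 [ 0.6328 -0.2702  0.008 ]
0.08784292717660423 -8.574134569828368
([np.float64(0.0032), np.float64(0.0048), np.float64(0.1057)], -0.2, 171.3)
```

>>> step_arm(
  moves=[
    [[-0.002, 0.001, 0.04], [0, 0, 0], 0.6],
    [[-0.002, 0.001, 0.04], [0, 0, 0], 0.6],
    [[-0.002, 0.001, 0.04], [0, 0, 0], 0.6],
    [[-0.002, 0.001, 0.04], [0, 0, 0], 0.6],
    [[-0.002, 0.001, 0.04], [0, 0, 0], 0.6],
    [[-0.002, 0.001, 0.05], [0, 0, 0], 0.6],
    [[-0.002, 0.001, 0.08], [0, 0, 0], 0.6],
    [[-0.002, 0.001, 0.1], [0, 0, 0], 0.6],
    [[-0.002, 0.001, 0.1], [0, 0, 0], 0.3],
    [[-0.002, 0.001, 0.1], [0, 0, 0], -1],
    [[-0.002, 0.001, 0.1], [0, 0, 0], -1],
    [[-0.002, 0.001, 0.1], [0, 0, 0], -1],
    [[-0.002, 0.001, 0.1], [0, 0, 0], -1],
    [[-0.002, 0.001, 0.1], [0, 0, 0], -1],
    [[-0.002, 0.001, 0.1], [0, 0, 0], -1],
  ],
  force=30,
)

```text
time: 6.55
eef_pos: [0.5903, -0.2637, 0.01]
ee_rot: [0.076, 0.997, 0.0, -0.0]
force: [0.2, 0.7, -0.8]
finger_gap: 0.027
grasp_force: 0.0
```

```bash
python3 - <<'E'
from h import *
s,im=wlook('g1');print(s['time'],s['eef_pos'],s['finger_gap'],s['grasp_force'],s['force'])
cv2.imwrite('pics/g1s.png',env.camera('scene')[:,:,::-1])
E
python3 -c "
import cv2,numpy as np
a=cv2.imread('pics/g1.png');b=cv2.imread('pics/g1s.png')[130:280,160:400]
cv2.imwrite('pics/g1c.png',np.hstack([cv2.resize(a[80:330,180:460],(420,375)),cv2.resize(b,(380,375))]))"
```

```text
6.55 [ 0.59025702 -0.26366876  0.01003635] 0.02741600348230235 0.0 [ 0.22665945  0.67567497 -0.77832878]
```

View pics/g1c.png

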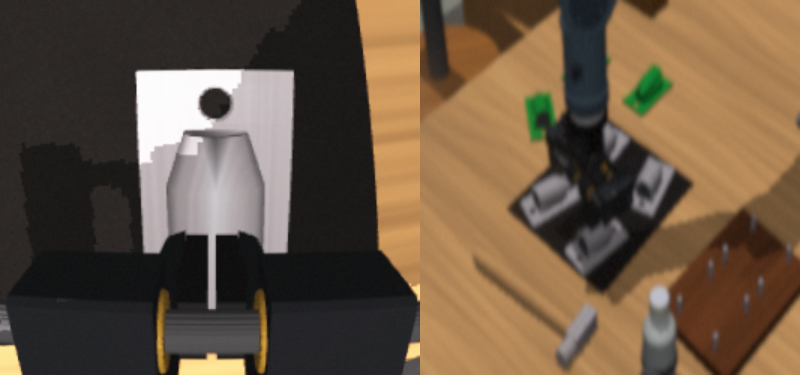

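The gripper is shut at z=0.010, yet the bell is visible right up to the fingers. I'll raise it and check where the pressing really is.

>>> step_arm(
  moves=[
    [[0, 0, -0.03], [0, 0, 0], -1],
    [[0, 0, -0.05], [0, 0, 0], -1],
    [[0, 0, -0.05], [0, 0, 0], -1],
    [[0, 0, -0.05], [0, 0, 0], -1],
  ],
)

```text
time: 7.15
eef_pos: [0.5899, -0.2634, 0.0594]
ee_rot: [0.076, 0.997, 0.0, -0.0]
force: [-0.0, 0.4, -0.2]
finger_gap: 0.006
grasp_force: 0.0
```

Run:
```python
from h import *
s,im=wlook('g2');print(s['time'],s['eef_pos'],s['finger_gap'],s['grasp_force'],s['force'])
print([proj(s['eef_pos']+wpose(s)[1]@np.array(t),s) for t in([0,0,0],[.009,.0,0],[0,.02,0],[0,0,-.02])])
a=im[:,:,::-1];b=env.camera('top')[:,:,::-1][170:290,340:460]
cv2.imwrite('pics/g2c.png',np.hstack([cv2.resize(a[80:330,180:460],(420,375)),cv2.resize(b,(375,375),interpolation=2)]))
```

```text
7.15 [ 0.58985231 -0.26336852  0.05937958] 0.005727901354361758 0.0 [-0.04299535  0.424422   -0.18708689]
[(np.float64(321.2608284610947), np.float64(231.06347494932106)), (np.float64(321.2661457123007), np.float64(216.9492360919715)), (np.float64(354.3132253787585), np.float64(230.93743017893695)), (np.float64(321.31351268154026), np.float64(244.503866474475))]
```

View pics/g2c.png

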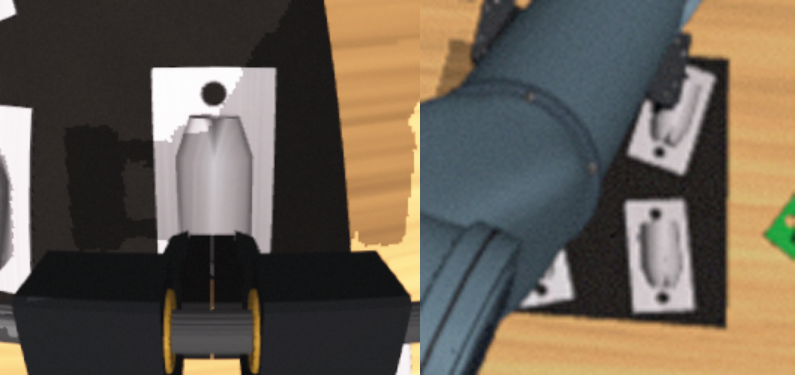

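The pressing hasn't moved. The fingertips project at row ≈237, where the stated TCP should be at 217–231. The 88 mm opening also spans 166 px, so the real fingertips end about 28 mm short of the reported TCP. That explains the empty closes above the bell (top at z=0.035). I'll grip 24 mm lower; the empty close shows there is at least 25 mm of clearance.

>>> step_arm(
  moves=[
    [[0, 0, 0], [0, 0, 0], 1],
    [[0, 0, 0], [0, 0, 0], 1],
    [[0, 0, 0], [0, 0, 0], 1],
    [[0, 0, 0], [0, 0, 0], 1],
    [[0, 0, 0], [0, 0, 0], 1],
    [[0, 0, 0], [0, 0, 0], 1],
    [[0, 0, 0.02], [0, 0, 0], 1],
    [[0, 0, 0.05], [0, 0, 0], 1],
    [[0, 0, 0.065], [0, 0, 0], 1],
    [[0, 0, 0.073], [0, 0, 0], 0],
    [[0, 0, 0.073], [0, 0, 0], -1],
    [[0, 0, 0.073], [0, 0, 0], -1],
    [[0, 0, 0.073], [0, 0, 0], -1],
    [[0, 0, 0.073], [0, 0, 0], -1],
    [[0, 0, 0.073], [0, 0, 0], -1],
    [[0, 0, 0.073], [0, 0, 0], -1],
    [[0, 0, 0.073], [0, 0, 0], -1],
  ],
  force=30,
)

```text
time: 9.38
eef_pos: [0.5906, -0.2635, -0.0126]
ee_rot: [0.075, 0.997, 0.0, 0.0]
force: [-0.3, 2.1, 6.0]
finger_gap: 0.405
grasp_force: 30.0
```

The grip is good (35.6 mm, 30 N). I'll lift and carry it above the far-right pin pair, then look.

>>> step_arm(
  moves=[
    [[0, 0, -0.03], [0, 0, 0], -1],
    [[0, 0, -0.092], [0, 0, 0], -1],
    [[0.02, 0.06, -0.092], [0, 0, -2], -1],
    [[0.04, 0.12, -0.092], [0, 0, -3.6], -1],
    [[0.06, 0.18, -0.092], [0, 0, -3.6], -1],
    [[0.0684, 0.2046, -0.092], [0, 0, -3.6], -1],
    [[0.0684, 0.2046, -0.092], [0, 0, -3.6], -1],
    [[0.0684, 0.2046, -0.092], [0, 0, -3.6], -1],
    [[0.0684, 0.2046, -0.092], [0, 0, -3.6], -1],
  ],
)

```text
time: 10.5
eef_pos: [0.5536, -0.0531, 0.079]
ee_rot: [0.045, 0.999, -0.001, 0.0]
force: [0.6, -0.3, -1.8]
finger_gap: 0.407
grasp_force: 30.0
```

Run:
```python
from h import *
s,im=wlook('h1');print(s['time'],s['eef_pos'],s['finger_gap'],s['grasp_force'],to([0,0,0],174.9,s)[1:])
print('hole exp',proj(s['eef_pos']+wpose(s)[1]@np.array([.048,0,-.0206]),s))
for n,P in (('near pin of pair',(.5058,-.0469)),('farpin',(.5893,-.0541)),('nearpair',(.4658,-.0438))):print(n,proj([*P,.038],s))
cv2.imwrite('pics/h1c.png',cv2.resize(im[:,:,::-1][40:260,180:480],None,fx=2.6,fy=2.6))
```

```text
10.5 [ 0.55358076 -0.05313063  0.07897705] 0.40687998153863325 29.9986167345196 (-0.1, 174.8)
hole exp (np.float64(321.45051020303475), np.float64(156.03839142416084))
near pin of pair (np.float64(324.0210215814184), np.float64(144.1918891303894))
farpin (np.float64(324.26085231485513), np.float64(254.70574841137946))
nearpair (np.float64(323.2711131871408), np.float64(86.57113171161508))
```

View pics/h1c.png

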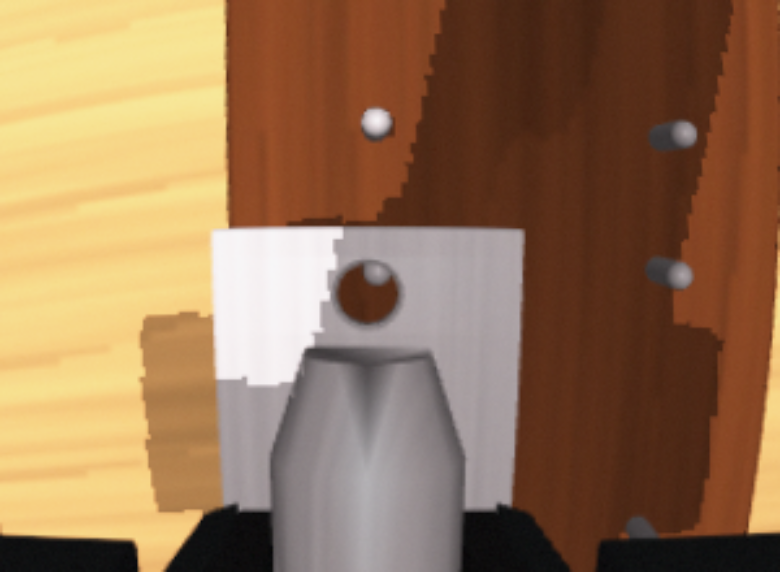

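The crop shows the held flange level, with its crown hole at (368,292) and the near pin's tip visible through it at (377,272), which matches the prediction within 1 px. I'll automate this hole measurement and compute the correction.

```bash
cat >> h.py <<'E'
PAIR=dict(nR=(.4239,-.0400),nL=(.4307,.0452),fR=(.5476,-.0505),fL=(.5546,.0345));BY=-5.1
def hole(im,s,zu,g=.007):
    """held pressing's crown hole in the tool frame (flat), zu: flange top above TCP"""
    p,Rt=wpose(s);u,v=proj(p+Rt@np.array([.042+g,0,-zu]),s);u0,v0=int(u)-22,int(v)-18
    h=cv2.cvtColor(im[v0:v0+37,u0:u0+45],cv2.COLOR_RGB2HSV);m=((h[:,:,1]>70)|(h[:,:,2]<45)).astype(np.uint8)
    cs,_=cv2.findContours(m,cv2.RETR_EXTERNAL,cv2.CHAIN_APPROX_NONE)
    cs=[cv2.convexHull(c) for c in cs];ok=[c for c in cs if 100<cv2.contourArea(c)<420]
    ok=[c for c in ok if 0<c[:,0,0].min() and c[:,0,0].max()<44 and c[:,0,1].min()>0]
    if not ok:print('no hole',[cv2.contourArea(c) for c in cs]);return None
    (x,y),r=cv2.minEnclosingCircle(max(ok,key=cv2.contourArea));uv=(x+u0,y+v0);w=w2w(uv,p[2]+zu,s)
    d=w[:2]-p[:2];cy=np.arctan2(Rt[1,0],Rt[0,0]);c,sn=np.cos(cy),np.sin(cy)
    h=np.array([c*d[0]+sn*d[1],sn*d[0]-c*d[1]])
    print('hole px',np.round(uv,1),'r',round(r,1),'tool xy',h.round(4));return h
def hang(name,h,s,z,own=0):
    """move so the pressing origin comes over the pair; tool yaw 180+BY; h hole in tool axes"""
    yaw=np.radians(180+BY);ex=np.array([np.cos(yaw),np.sin(yaw)]);ey=np.array([ex[1],-ex[0]])
    T=np.array(PAIR[name])-(h[0]-.042)*ex-h[1]*ey
    print(name,'TCP',T.round(4),to([*T,z],180+BY,s))
E
python3 - <<'E'
from h import *
im=cv2.imread('pics/h1.png')[:,:,::-1].copy();s=env.state()
h=hole(im,s,.0206);hang('fR',h,s,.0034)
E
```

```text
hole px [321.  152.2] r 11.5 tool xy [ 0.0499 -0.0002]
fR TCP [ 0.5555 -0.051 ] ([np.float64(-0.0018), np.float64(0.0021), np.float64(0.0756)], -0.1, 174.8)
```

>>> step_arm(
  moves=[
    [[-0.0017, 0.0024, 0.03], [0, 0, 0], -1],
    [[-0.0017, 0.0024, 0.045], [0, 0, 0], -1],
    [[-0.0017, 0.0024, 0.045], [0, 0, 0], -1],
    [[-0.0017, 0.0024, 0.055], [0, 0, 0], -1],
    [[-0.0017, 0.0024, 0.06], [0, 0, 0], -1],
    [[-0.0017, 0.0024, 0.067], [0, 0, 0], -1],
    [[-0.0017, 0.0024, 0.072], [0, 0, 0], -1],
    [[-0.0017, 0.0024, 0.075], [0, 0, 0], -1],
    [[-0.0017, 0.0024, 0.075], [0, 0, 0], -1],
  ],
)

```text
time: 11.68
eef_pos: [0.5554, -0.0489, 0.0039]
ee_rot: [0.044, 0.999, -0.0, -0.0]
force: [-0.2, 0.4, -1.4]
finger_gap: 0.405
grasp_force: 30.0
```

It slid onto the pins with no force. I'll release and go above B.

>>> step_arm(
  moves=[
    [[0, 0, 0.0], [0, 0, 0], 0.36],
    [[0, 0, 0.0], [0, 0, 0], 0.36],
    [[0, 0, 0.0], [0, 0, 0], 0.36],
    [[0, 0, 0.0], [0, 0, 0], 0.36],
    [[0, 0, -0.03], [0, 0, 0], 0.36],
    [[0, 0, -0.07], [0, 0, 0], 1],
    [[0.025, -0.05, -0.07], [0, 0, -10], 1],
    [[0.05, -0.1, -0.07], [0, 0, -19.9], 1],
    [[0.075, -0.15, -0.07], [0, 0, -19.9], 1],
    [[0.1007, -0.2149, -0.065], [0, 0, -19.9], 1],
    [[0.1007, -0.2149, -0.055], [0, 0, -19.9], 1],
    [[0.1007, -0.2149, -0.055], [0, 0, -19.9], 1],
    [[0.1007, -0.2149, -0.055], [0, 0, -19.9], 1],
  ],
)

```text
time: 13.3
eef_pos: [0.4373, -0.2522, 0.0591]
ee_rot: [-0.13, 0.991, 0.0, 0.0]
force: [0.5, -0.3, -0.0]
finger_gap: 1.001
grasp_force: 0.0
```

```bash
cat >> h.py <<'E'
def pick(name,mid,yaw,tag):
    """check crown hole of a pressing on the mat from above, print move to the grasp"""
    s,im=wlook(tag);y=np.radians(yaw);ax=np.array([np.cos(y),np.sin(y)]);mid=np.array(mid)
    e=proj([*(mid-.042*ax),.008],s);c,k=dark(im,e,14);w=w2w(c,.008,s)[:2]
    m2=w+.042*ax;print(s['time'],'exp',np.round(e,1),'hole',c.round(1),k,'mid by hole',m2.round(4),'was',mid)
    for m in(mid,m2):print(to([*(m+.007*ax),-.0135],yaw,s))
    return s,im
E
python3 - <<'E'
from h import *
s,im=pick('B',(.4292,-.2557),14.8,'b1');print(s['eef_pos'],s['finger_gap'])
# check hung D in top
E
```

```text
13.3 exp [320.1 139.6] hole [318.9 137.4] 213 mid by hole [ 0.4279 -0.2569] was [ 0.4292 -0.2557]
([np.float64(0.0017), np.float64(-0.0013), np.float64(0.0726)], 0.2, -165.0)
([np.float64(0.0033), np.float64(-0.0021), np.float64(0.0726)], 0.2, -165.0)
[ 0.43726915 -0.252247    0.05905374] 1.0012494110168284
```

>>> step_arm(
  moves=[
    [[0.0025, -0.0017, 0.04], [0, 0, 0.2], 1],
    [[0.0025, -0.0017, 0.065], [0, 0, 0.2], 1],
    [[0.0025, -0.0017, 0.0726], [0, 0, 0.2], 0.3],
    [[0.0025, -0.0017, 0.0726], [0, 0, 0.2], -1],
    [[0.0025, -0.0017, 0.0726], [0, 0, 0.2], -1],
    [[0.0025, -0.0017, 0.0726], [0, 0, 0.2], -1],
    [[0.0025, -0.0017, 0.0726], [0, 0, 0.2], -1],
    [[0.0025, -0.0017, 0.0726], [0, 0, 0.2], -1],
    [[0.0025, -0.0017, 0.0726], [0, 0, 0.2], -1],
    [[0.0025, -0.0017, 0.0726], [0, 0, 0.2], -1],
    [[0.0, 0, 0.03], [0, 0, 0], -1],
    [[0.0, 0, -0.02], [0, 0, 0], -1],
    [[-0.014, 0.06, -0.02], [0, 0, 8], -1],
    [[-0.028, 0.12, -0.02], [0, 0, 16], -1],
    [[-0.042, 0.18, -0.02], [0, 0, 20.1], -1],
    [[-0.0481, 0.2062, -0.02], [0, 0, 20.1], -1],
    [[-0.0481, 0.2062, -0.02], [0, 0, 20.1], -1],
    [[-0.0481, 0.2062, -0.02], [0, 0, 20.1], -1],
    [[-0.0481, 0.2062, -0.02], [0, 0, 20.1], -1],
  ],
)

```text
time: 15.72
eef_pos: [0.4298, -0.0439, 0.079]
ee_rot: [0.047, 0.999, -0.0, 0.0]
force: [0.1, -0.1, -2.2]
finger_gap: 0.405
grasp_force: 30.0
```

```bash
cat >> h.py <<'E'
def held(name,tag,zu=.0215):
    s,im=wlook(tag);print(s['time'],s['eef_pos'].round(4),s['finger_gap'],s['grasp_force'])
    h=hole(im,s,zu)
    if h is not None:hang(name,h,s,.0034)
E
python3 - <<'E'
from h import *
held('nR','h2')
E
```

```text
15.725 [ 0.4298 -0.0439  0.079 ] 0.4046163353736506 29.998986558057368
hole px [321. 155.] r 11.4 tool xy [ 0.0486 -0.0002]
nR TCP [ 0.4305 -0.0404] ([np.float64(-0.0004), np.float64(0.0035), np.float64(0.0756)], -0.3, 174.6)
```

>>> step_arm(
  moves=[
    [[-0.0004, 0.004, 0.03], [0, 0, -0.3], -1],
    [[-0.0004, 0.004, 0.045], [0, 0, -0.3], -1],
    [[-0.0004, 0.004, 0.045], [0, 0, -0.3], -1],
    [[-0.0004, 0.004, 0.055], [0, 0, -0.3], -1],
    [[-0.0004, 0.004, 0.06], [0, 0, -0.3], -1],
    [[-0.0004, 0.004, 0.067], [0, 0, -0.3], -1],
    [[-0.0004, 0.004, 0.072], [0, 0, -0.3], -1],
    [[-0.0004, 0.004, 0.075], [0, 0, -0.3], -1],
    [[-0.0004, 0.004, 0.075], [0, 0, -0.3], -1],
  ],
)

```text
time: 16.9
eef_pos: [0.4305, -0.0385, 0.0039]
ee_rot: [0.043, 0.999, -0.0, -0.0]
force: [0.6, 0.0, -2.0]
finger_gap: 0.411
grasp_force: 30.0
```

>>> step_arm(
  moves=[
    [[0, 0, 0.0], [0, 0, 0], 0.36],
    [[0, 0, 0.0], [0, 0, 0], 0.36],
    [[0, 0, 0.0], [0, 0, 0], 0.36],
    [[0, 0, 0.0], [0, 0, 0], 0.36],
    [[0, 0, -0.03], [0, 0, 0], 0.36],
    [[0, 0, -0.07], [0, 0, 0], 1],
    [[-0.03, -0.055, -0.075], [0, 0, 5], 1],
    [[-0.06, -0.11, -0.075], [0, 0, 10.6], 1],
    [[-0.09, -0.165, -0.075], [0, 0, 10.6], 1],
    [[-0.12, -0.22, -0.075], [0, 0, 10.6], 1],
    [[-0.15, -0.275, -0.07], [0, 0, 10.6], 1],
    [[-0.1851, -0.3401, -0.06], [0, 0, 10.6], 1],
    [[-0.1851, -0.3401, -0.055], [0, 0, 10.6], 1],
    [[-0.1851, -0.3401, -0.055], [0, 0, 10.6], 1],
    [[-0.1851, -0.3401, -0.055], [0, 0, 10.6], 1],
  ],
)

```text
time: 18.77
eef_pos: [0.5857, -0.391, 0.059]
ee_rot: [0.135, 0.991, 0.001, -0.0]
force: [0.2, 0.7, -0.5]
finger_gap: 0.998
grasp_force: 0.0
```

Run:
```python
from h import *
s,im=pick('C',(.5792,-.3913),-15.5,'c1');print(s['eef_pos'],s['finger_gap'])
```

```text
18.775 exp [318.1 142.9] hole [316.1 141.4] 214 mid by hole [ 0.5777 -0.3924] was [ 0.5792 -0.3913]
([np.float64(-0.0009), np.float64(-0.002), np.float64(0.0725)], 0.0, 164.5)
([np.float64(0.0003), np.float64(-0.0035), np.float64(0.0725)], 0.0, 164.5)
[ 0.58565001 -0.39096253  0.05896486] 0.9984585618894417
```

>>> step_arm(
  moves=[
    [[0, -0.003, 0.04], [0, 0, 0], 1],
    [[0, -0.003, 0.065], [0, 0, 0], 1],
    [[0, -0.003, 0.0725], [0, 0, 0], 0.3],
    [[0, -0.003, 0.0725], [0, 0, 0], -1],
    [[0, -0.003, 0.0725], [0, 0, 0], -1],
    [[0, -0.003, 0.0725], [0, 0, 0], -1],
    [[0, -0.003, 0.0725], [0, 0, 0], -1],
    [[0, -0.003, 0.0725], [0, 0, 0], -1],
    [[0, -0.003, 0.0725], [0, 0, 0], -1],
    [[0, -0.003, 0.0725], [0, 0, 0], -1],
    [[0, 0, 0.03], [0, 0, 0], -1],
    [[0.0, 0, -0.02], [0, 0, 0], -1],
    [[0.02, 0.06, -0.02], [0, 0, -5], -1],
    [[0.04, 0.12, -0.02], [0, 0, -10.4], -1],
    [[0.06, 0.18, -0.02], [0, 0, -10.4], -1],
    [[0.08, 0.24, -0.02], [0, 0, -10.4], -1],
    [[0.1, 0.3, -0.02], [0, 0, -10.4], -1],
    [[0.12, 0.36, -0.02], [0, 0, -10.4], -1],
    [[0.1372, 0.4028, -0.02], [0, 0, -10.4], -1],
    [[0.1372, 0.4028, -0.02], [0, 0, -10.4], -1],
  ],
)

```text
time: 21.32
eef_pos: [0.5605, 0.0373, 0.0784]
ee_rot: [0.041, 0.999, 0.001, -0.001]
force: [0.1, 0.2, -2.5]
finger_gap: 0.405
grasp_force: 30.0
```

>>> step_arm(
  moves=[
    [[0, 0, 0], [0, 0, 0], -1],
    [[0, 0, 0], [0, 0, 0], -1],
  ],
)

```text
time: 21.58
eef_pos: [0.5615, 0.0294, 0.0789]
ee_rot: [0.046, 0.999, -0.001, 0.0]
force: [-0.5, -0.1, -1.5]
finger_gap: 0.404
grasp_force: 30.0
```

Run:
```python
from h import *
held('fL','h3')
```

```text
21.575 [0.5615 0.0294 0.0789] 0.4042241484720127 29.994305963627994
hole px [321.  151.2] r 11.6 tool xy [ 0.0506 -0.0002]
fL TCP [0.5631 0.0339] ([np.float64(-0.0012), np.float64(0.0047), np.float64(0.0755)], -0.2, 174.7)
```

>>> step_arm(
  moves=[
    [[-0.0012, 0.005, 0.03], [0, 0, -0.2], -1],
    [[-0.0012, 0.005, 0.045], [0, 0, -0.2], -1],
    [[-0.0012, 0.005, 0.045], [0, 0, -0.2], -1],
    [[-0.0012, 0.005, 0.055], [0, 0, -0.2], -1],
    [[-0.0012, 0.005, 0.06], [0, 0, -0.2], -1],
    [[-0.0012, 0.005, 0.067], [0, 0, -0.2], -1],
    [[-0.0012, 0.005, 0.072], [0, 0, -0.2], -1],
    [[-0.0012, 0.005, 0.075], [0, 0, -0.2], -1],
    [[-0.0012, 0.005, 0.075], [0, 0, -0.2], -1],
  ],
)

```text
time: 22.75
eef_pos: [0.5629, 0.0363, 0.0038]
ee_rot: [0.043, 0.999, -0.0, -0.0]
force: [-0.5, -0.8, -2.4]
finger_gap: 0.404
grasp_force: 30.0
```

>>> step_arm(
  moves=[
    [[0, 0, 0.0], [0, 0, 0], 0.36],
    [[0, 0, 0.0], [0, 0, 0], 0.36],
    [[0, 0, 0.0], [0, 0, 0], 0.36],
    [[0, 0, 0.0], [0, 0, 0], 0.36],
    [[0, 0, -0.03], [0, 0, 0], 0.36],
    [[0, 0, -0.075], [0, 0, 0], 1],
    [[0.012, -0.06, -0.08], [0, 0, -6], 1],
    [[0.024, -0.12, -0.08], [0, 0, -12.1], 1],
    [[0.036, -0.18, -0.08], [0, 0, -12.1], 1],
    [[0.048, -0.24, -0.08], [0, 0, -12.1], 1],
    [[0.06, -0.3, -0.08], [0, 0, -12.1], 1],
    [[0.072, -0.36, -0.075], [0, 0, -12.1], 1],
    [[0.0865, -0.4273, -0.06], [0, 0, -12.1], 1],
    [[0.0865, -0.4273, -0.055], [0, 0, -12.1], 1],
    [[0.0865, -0.4273, -0.055], [0, 0, -12.1], 1],
    [[0.0865, -0.4273, -0.055], [0, 0, -12.1], 1],
  ],
)

```text
time: 24.75
eef_pos: [0.4413, -0.3796, 0.0591]
ee_rot: [-0.064, 0.998, 0.001, 0.0]
force: [-0.8, 0.1, 0.4]
finger_gap: 0.999
grasp_force: 0.0
```

Run:
```python
from h import *
s,im=pick('A',(.4333,-.383),7.2,'a1');print(s['eef_pos'],s['finger_gap'])
```

```text
24.75 exp [318.3 140. ] hole [324.1 133.8] 170 mid by hole [ 0.4283 -0.3794] was [ 0.4333 -0.383 ]
([np.float64(0.0013), np.float64(-0.0023), np.float64(0.0726)], 0.1, -172.7)
([np.float64(0.0059), np.float64(0.0019), np.float64(0.0726)], 0.1, -172.7)
[ 0.4412841  -0.37963871  0.05914613] 0.9993547362306002
```

```bash
python3 -c "
import cv2;a=cv2.imread('pics/a1.png');cv2.imwrite('pics/a1c.png',cv2.resize(a[60:260,200:440],None,fx=2.5,fy=2.5))"
```

```text
(no output)
```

View pics/a1c.png

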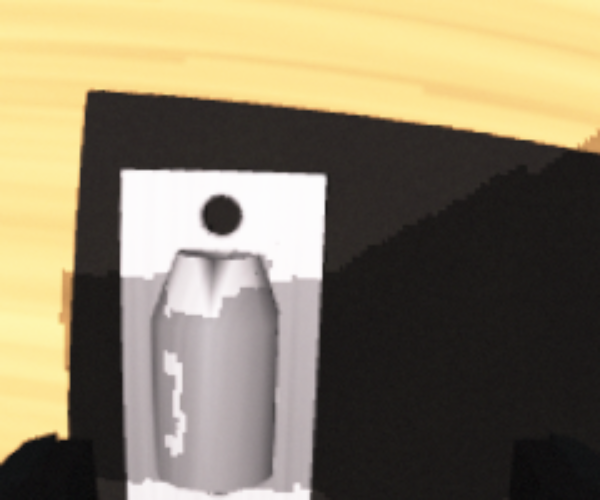

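A has been knocked aside: its crown hole is now at px (289,146). I'll compute its new pose from the flange corners.

Run:
```python
from h import *
s=env.state();f=lambda x,y:w2w((200+x/2.5,60+y/2.5),.008,s)[:2]
a,b,c,d=f(121,170),f(327,175),f(128,450),f(315,450)
print(np.linalg.norm(b-a),[np.degrees(np.arctan2(*(q-p)[::-1])).round(1) for p,q in((a,c),(b,d),(a,b))])
e=f(222,215)
for yaw in(8,10.,):
    y=np.radians(yaw);ax=np.array([np.cos(y),np.sin(y)]);mid=e+.042*ax;print(yaw,mid.round(4),((a+b)/2+.055*ax).round(4),to([*(mid+.007*ax),-.0135],yaw,s))
```

```text
0.06043617855858662 [np.float64(5.5), np.float64(5.2), np.float64(95.0)]
8 [ 0.4403 -0.4034] [ 0.4405 -0.4028] ([np.float64(-0.0029), np.float64(-0.0232), np.float64(0.0728)], -0.7, -172.7)
10.0 [ 0.4401 -0.4019] [ 0.4402 -0.4009] ([np.float64(-0.0029), np.float64(-0.0215), np.float64(0.0728)], -2.7, -172.7)
```

>>> step_arm(
  moves=[
    [[-0.003, -0.0255, 0.02], [0, 0, 2], 1],
    [[-0.003, -0.0255, 0.05], [0, 0, 2], 1],
    [[-0.003, -0.0255, 0.068], [0, 0, 2], 1],
    [[-0.003, -0.0255, 0.0728], [0, 0, 2], 0],
    [[-0.003, -0.0255, 0.0728], [0, 0, 2], -1],
    [[-0.003, -0.0255, 0.0728], [0, 0, 2], -1],
    [[-0.003, -0.0255, 0.0728], [0, 0, 2], -1],
    [[-0.003, -0.0255, 0.0728], [0, 0, 2], -1],
    [[-0.003, -0.0255, 0.0728], [0, 0, 2], -1],
    [[-0.003, -0.0255, 0.0728], [0, 0, 2], -1],
    [[-0.003, -0.0255, 0.0728], [0, 0, 2], -1],
    [[-0.003, -0.0255, 0.03], [0, 0, 2], -1],
    [[-0.003, -0.0255, -0.02], [0, 0, 2], -1],
  ],
)

```text
time: 26.42
eef_pos: [0.4451, -0.4062, 0.0788]
ee_rot: [-0.045, 0.999, 0.001, -0.001]
force: [0.0, -1.1, -1.9]
finger_gap: 0.405
grasp_force: 30.0
```

>>> step_arm(
  moves=[
    [[-0.004, 0.055, 0], [0, 0, 5], -1],
    [[-0.008, 0.11, 0], [0, 0, 10.3], -1],
    [[-0.012, 0.165, 0], [0, 0, 10.3], -1],
    [[-0.016, 0.22, 0], [0, 0, 10.3], -1],
    [[-0.02, 0.275, 0], [0, 0, 10.3], -1],
    [[-0.024, 0.33, 0], [0, 0, 10.3], -1],
    [[-0.028, 0.385, 0], [0, 0, 10.3], -1],
    [[-0.0329, 0.43, 0], [0, 0, 10.3], -1],
    [[-0.0329, 0.452, 0], [0, 0, 10.3], -1],
    [[-0.0329, 0.452, 0], [0, 0, 10.3], -1],
    [[-0.0329, 0.452, 0], [0, 0, 10.3], -1],
    [[-0.0329, 0.452, 0], [0, 0, 10.3], -1],
  ],
)

```text
time: 27.92
eef_pos: [0.4385, 0.0449, 0.079]
ee_rot: [0.046, 0.999, -0.0, 0.0]
force: [-1.2, 0.7, -1.5]
finger_gap: 0.41
grasp_force: 30.0
```

Run:
```python
from h import *
held('nL','h4')
```

```text
27.925 [0.4385 0.0449 0.079 ] 0.4096740922477268 29.995044046081603
hole px [320.8 156.2] r 11.8 tool xy [ 0.048  -0.0003]
nL TCP [0.4367 0.045 ] ([np.float64(0.0018), np.float64(-0.0001), np.float64(0.0756)], -0.2, 174.7)
```

>>> step_arm(
  moves=[
    [[0.0018, 0.0006, 0.03], [0, 0, -0.2], -1],
    [[0.0018, 0.0006, 0.045], [0, 0, -0.2], -1],
    [[0.0018, 0.0006, 0.045], [0, 0, -0.2], -1],
    [[0.0018, 0.0006, 0.055], [0, 0, -0.2], -1],
    [[0.0018, 0.0006, 0.06], [0, 0, -0.2], -1],
    [[0.0018, 0.0006, 0.067], [0, 0, -0.2], -1],
    [[0.0018, 0.0006, 0.072], [0, 0, -0.2], -1],
    [[0.0018, 0.0006, 0.075], [0, 0, -0.2], -1],
    [[0.0018, 0.0006, 0.075], [0, 0, -0.2], -1],
  ],
)

```text
time: 29.1
eef_pos: [0.4364, 0.0469, 0.0038]
ee_rot: [0.043, 0.999, -0.0, -0.0]
force: [-0.2, -2.3, -4.0]
finger_gap: 0.403
grasp_force: 30.0
```

>>> step_arm(
  moves=[
    [[0, 0, 0.0], [0, 0, 0], 0.36],
    [[0, 0, 0.0], [0, 0, 0], 0.36],
    [[0, 0, 0.0], [0, 0, 0], 0.36],
    [[0, 0, 0.0], [0, 0, 0], 0.36],
    [[0, 0, -0.03], [0, 0, 0], 0.36],
    [[0, 0, -0.09], [0, 0, 0], 0.36],
    [[0, 0, -0.15], [0, 0, 0], 1],
    [[0, 0, -0.21], [0, 0, 0], 1],
    [[-0.05, -0.01, -0.25], [0, 0, 0], 1],
    [[-0.11, -0.02, -0.276], [0, 0, 0], 1],
    [[-0.17, -0.032, -0.276], [0, 0, 0], 1],
    [[-0.177, -0.032, -0.276], [0, 0, 0], 1],
    [[-0.177, -0.032, -0.276], [0, 0, 0], 1],
    [[-0.177, -0.032, -0.276], [0, 0, 0], 1],
  ],
)

```text
time: 30.85
eef_pos: [0.6088, 0.0006, 0.2799]
ee_rot: [0.043, 0.999, 0.0, -0.001]
force: [-0.7, -0.1, -0.1]
finger_gap: 1.0
grasp_force: 0.0
```

Run:
```python
from h import *
s,im=wlook('board2');print(s['time'],s['eef_pos'])
b=cv2.cvtColor(im,cv2.COLOR_RGB2HSV);m=((b[:,:,1]<30)&(b[:,:,2]>215)).astype(np.uint8);m[:225]=0;m[:,:270]=0;m[:,390:]=0
n,l,st,c=cv2.connectedComponentsWithStats(m)
for i in range(1,n):
    if st[i,4]>20:print('cap',c[i],st[i],w2w(c[i],.156,s).round(4),to(w2w(c[i],.156,s),175,s))
for k,v in PAIR.items():print(k,[np.round(proj([v[0]+e*.042*.996,v[1]-e*.042*.089,.024],s)) for e in(-1,1)])
cv2.imwrite('pics/board2c.png',cv2.resize(im[:,:,::-1][:300,180:470],None,fx=2,fy=2))
```

```text
30.85 [6.08797903e-01 5.87381100e-04 2.79879654e-01]
cap [353.53571429 240.96428571] [351 238   6   7  28] [0.6713 0.0294 0.156 ] ([np.float64(-0.0598), np.float64(0.034), np.float64(0.1239)], 0.1, 175.1)
cap [327.10878661 272.67991632] [314 261  27  24 478] [ 0.7065 -0.0012  0.156 ] ([np.float64(-0.0975), np.float64(0.0066), np.float64(0.1239)], 0.1, 175.1)
nR [array([281.,  10.]), array([280.,  66.])]
nL [array([342.,   9.]), array([342.,  65.])]
fR [array([280.,  94.]), array([281., 154.])]
fL [array([342.,  94.]), array([342., 154.])]
```

View pics/board2c.png

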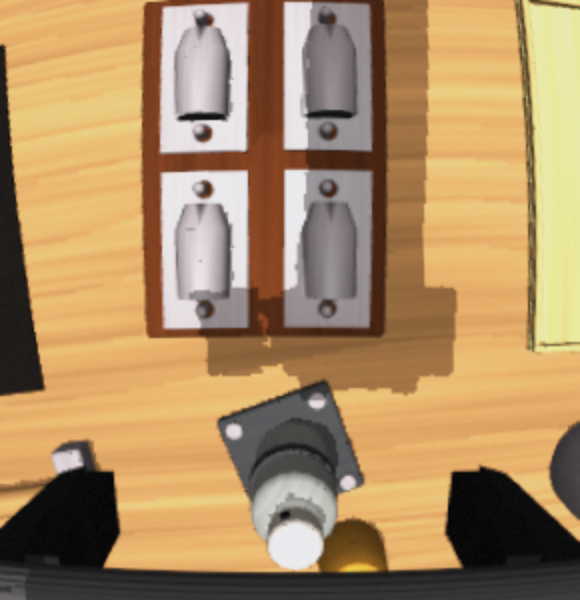

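All four hang with a pin through every hole, and the cap centre is at about (327,273), world (0.707,-0.001). I'll approach it with the fingers shut.

>>> step_arm(
  moves=[
    [[-0.05, 0.0066, 0.03], [0, 0, 0], -1],
    [[-0.0985, 0.0066, 0.06], [0, 0, 0], -1],
    [[-0.0985, 0.0066, 0.08], [0, 0, 0], -1],
    [[-0.0985, 0.0066, 0.08], [0, 0, 0], -1],
    [[-0.0985, 0.0066, 0.08], [0, 0, 0], -1],
    [[-0.0985, 0.0066, 0.08], [0, 0, 0], -1],
    [[-0.0985, 0.0066, 0.08], [0, 0, 0], -1],
    [[-0.0985, 0.0066, 0.09], [0, 0, 0], -1],
    [[-0.0985, 0.0066, 0.11], [0, 0, 0], -1],
    [[-0.0985, 0.0066, 0.13], [0, 0, 0], -1],
    [[-0.0985, 0.0066, 0.145], [0, 0, 0], -1],
    [[-0.0985, 0.0066, 0.153], [0, 0, 0], -1],
    [[-0.0985, 0.0066, 0.153], [0, 0, 0], -1],
  ],
)

```text
time: 32.52
eef_pos: [0.7084, -0.002, 0.1267]
ee_rot: [0.043, 0.999, -0.0, -0.001]
force: [-2.8, 0.3, 2.1]
finger_gap: 0.006
grasp_force: 1.6
```

>>> step_arm(
  moves=[
    [[0, 0, 0.003], [0, 0, 0], -1],
    [[0, 0, 0.005], [0, 0, 0], -1],
    [[0, 0, 0.005], [0, 0, 0], -1],
  ],
)

```text
time: 32.9
eef_pos: [0.7093, -0.002, 0.1227]
ee_rot: [0.043, 0.999, 0.0, 0.001]
force: [-2.9, -0.2, 5.2]
finger_gap: 0.006
grasp_force: 2.7
```

>>> step_arm(
  moves=[
    [[0, 0, 0.003], [0, 0, 0], -1],
    [[0, 0, 0.005], [0, 0, 0], -1],
    [[0, 0, 0.006], [0, 0, 0], -1],
    [[0, 0, 0.006], [0, 0, 0], -1],
    [[0, 0, 0.006], [0, 0, 0], -1],
    [[0, 0, 0.006], [0, 0, 0], -1],
  ],
)

```text
time: 33.65
eef_pos: [0.7095, -0.0021, 0.1197]
ee_rot: [0.043, 0.999, 0.0, 0.001]
force: [-10.1, 1.5, 22.4]
finger_gap: 0.003
grasp_force: 11.2
```

The cap bottomed out at 22 N, held for about 0.4 s. I'll release it and rise while measuring the tray from the earlier views.

>>> step_arm(
  moves=[
    [[0, 0, -0.01], [0, 0, 0], -1],
    [[0, 0, -0.03], [0, 0, 0], -1],
    [[0, 0, -0.06], [0, 0, 0], -1],
    [[0, 0, -0.1], [0, 0, 0], 0.36],
    [[0, 0, -0.14], [0, 0, 0], 0.36],
    [[0, 0, -0.16], [0, 0, 0], 0.36],
    [[0, 0, -0.16], [0, 0, 0], 0.36],
  ],
)

```text
time: 34.52
eef_pos: [0.7103, -0.0021, 0.2785]
ee_rot: [0.043, 0.999, 0.0, 0.002]
force: [0.8, -0.5, -0.2]
finger_gap: 0.433
grasp_force: 0.0
```

Run:
```python
from h import *
b=cv2.imread('pics/board1.png');h=cv2.cvtColor(b,cv2.COLOR_BGR2HSV)
m=((h[:,:,0]>24)&(h[:,:,0]<34)&(h[:,:,1]>70)&(h[:,:,1]<150)&(h[:,:,2]>170)).astype(np.uint8)*255
m[:,:420]=0;m[200:]=0;m=cv2.morphologyEx(m,cv2.MORPH_OPEN,np.ones((5,5)))
c=max(cv2.findContours(m,0,1)[0],key=cv2.contourArea);print(cv2.boundingRect(c),cv2.contourArea(c))
sb=dict(eef_pos=[.60944,-.002525,.27968],ee_rot=[.0384,.99926,0,0])
w=np.array([w2w(p[0],.006,sb)[:2] for p in c],np.float32);print(cv2.minAreaRect(w*1000))
t=cv2.imread('pics/top0.png');h=cv2.cvtColor(t,cv2.COLOR_BGR2HSV)
print(h[210,200],cv2.cvtColor(b,cv2.COLOR_BGR2HSV)[100,500])
m=((h[:,:,0]>=24)&(h[:,:,0]<36)&(h[:,:,1]>60)&(h[:,:,2]>150)).astype(np.uint8)*255
m=cv2.morphologyEx(m,cv2.MORPH_OPEN,np.ones((3,3)))
c=max(cv2.findContours(m,0,1)[0],key=cv2.contourArea)
w=np.array([top2w(p[0],.006)[:2] for p in c],np.float32);print(cv2.minAreaRect(w*1000))
s=env.state();print(s['time'],s['eef_pos'],s['finger_gap'],s['force'])
x,y=PAIR['nL'];print(to([.4364,.0469,.08],175,s))
```

```text
(452, 6, 97, 166) 12746.0
((505.69342041015625, 305.79052734375), (195.42701721191406, 269.4437561035156), 87.79084014892578)
[ 29  94 203] [ 30  86 236]
((504.61419677734375, 305.615478515625), (214.47560119628906, 282.5567932128906), 87.8617935180664)
34.525 [ 0.71031742 -0.00212383  0.27846732] 0.43308645245959376 [ 0.82249677 -0.48572877 -0.24791225]
([np.float64(0.2771), np.float64(0.0251), np.float64(0.1985)], 0.0, 175.0)
```

Cap released. Tray centre ≈ (0.505, 0.306), yaw ≈ -2.2°. Next I'll pick nL.

>>> step_arm(
  moves=[
    [[0.055, 0.005, 0.05], [0, 0, 0], 0.36],
    [[0.11, 0.01, 0.1], [0, 0, 0], 0.36],
    [[0.165, 0.015, 0.15], [0, 0, 0], 0.36],
    [[0.22, 0.02, 0.18], [0, 0, 0], 0.36],
    [[0.2771, 0.0251, 0.2], [0, 0, 0], 0.36],
    [[0.2771, 0.0251, 0.2], [0, 0, 0], 0.36],
    [[0.2771, 0.0251, 0.22], [0, 0, 0], 0.36],
    [[0.2771, 0.0251, 0.25], [0, 0, 0], 0.36],
    [[0.2771, 0.0251, 0.27], [0, 0, 0], 0.36],
    [[0.2771, 0.0251, 0.2745], [0, 0, 0], 0],
    [[0.2771, 0.0251, 0.2745], [0, 0, 0], -1],
    [[0.2771, 0.0251, 0.2745], [0, 0, 0], -1],
    [[0.2771, 0.0251, 0.2745], [0, 0, 0], -1],
    [[0.2771, 0.0251, 0.2745], [0, 0, 0], -1],
    [[0.2771, 0.0251, 0.2745], [0, 0, 0], -1],
    [[0.2771, 0.0251, 0.2745], [0, 0, 0], -1],
  ],
)

```text
time: 36.52
eef_pos: [0.4353, 0.0471, 0.0019]
ee_rot: [0.043, 0.999, 0.0, 0.0]
force: [-0.8, -0.3, 6.8]
finger_gap: 0.406
grasp_force: 30.0
```

>>> step_arm(
  moves=[
    [[0, 0, -0.01], [0, 0, 0], -1],
    [[0, 0, -0.03], [0, 0, 0], -1],
    [[0, 0, -0.06], [0, 0, 0], -1],
    [[0, 0, -0.08], [0, 0, 0], -1],
    [[0.003, 0.06, -0.08], [0, 0, -2.7], -1],
    [[0.006, 0.12, -0.08], [0, 0, -2.7], -1],
    [[0.009, 0.18, -0.08], [0, 0, -2.7], -1],
    [[0.012, 0.24, -0.08], [0, 0, -2.7], -1],
    [[0.0137, 0.29, -0.08], [0, 0, -2.7], -1],
    [[0.0137, 0.3078, -0.08], [0, 0, -2.7], -1],
    [[0.0137, 0.3078, -0.08], [0, 0, -2.7], -1],
    [[0.0137, 0.3078, -0.05], [0, 0, -2.7], -1],
    [[0.0137, 0.3078, -0.02], [0, 0, -2.7], -1],
    [[0.0137, 0.3078, -0.005], [0, 0, -2.7], -1],
    [[0.0137, 0.3078, 0.003], [0, 0, -2.7], -1],
    [[0.0137, 0.3078, 0.006], [0, 0, -2.7], -1],
    [[0.0137, 0.3078, 0.006], [0, 0, -2.7], -1],
  ],
)

```text
time: 38.65
eef_pos: [0.4485, 0.355, -0.0039]
ee_rot: [0.02, 1.0, 0.0, 0.0]
force: [-0.3, -0.8, -2.6]
finger_gap: 0.404
grasp_force: 30.0
```

Run:
```python
from h import *
s,im=wlook('t1');print(s['time'],s['eef_pos'])
b=env.camera('top')
a=im[:,:,::-1][:260,120:520];b=b[:,:,::-1][150:280,150:350]
cv2.imwrite('pics/t1c.png',np.vstack([cv2.resize(a,(462,300)),cv2.resize(b,(462,300))]))
```

```text
38.65 [ 0.44846063  0.35496306 -0.003926  ]
```

View pics/t1c.png

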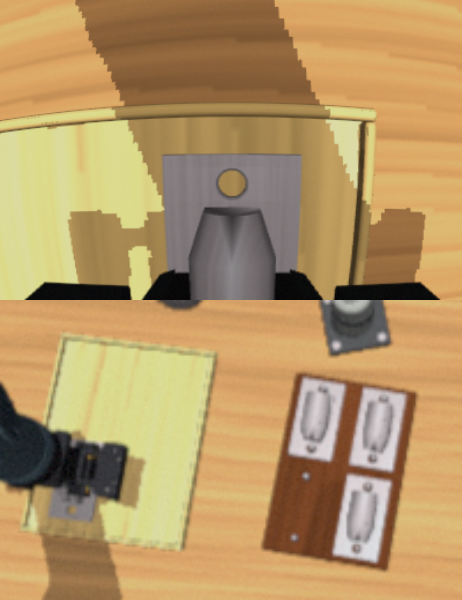

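The piece sits inside the tray with clearance to the rims: crown edge at row 155 against the rim at 120, side at 300 against 355. The other three still hang. Now I'll lower it to the floor.

>>> step_arm(
  moves=[
    [[0, 0, 0.003], [0, 0, 0], -1],
    [[0, 0, 0.006], [0, 0, 0], -1],
    [[0, 0, 0.007], [0, 0, 0], -1],
    [[0, 0, 0.007], [0, 0, 0], -1],
  ],
)

```text
time: 39.25
eef_pos: [0.448, 0.3548, -0.0116]
ee_rot: [0.02, 1.0, -0.0, -0.0]
force: [0.3, 0.1, -2.2]
finger_gap: 0.404
grasp_force: 30.0
```

>>> step_arm(
  moves=[
    [[0, 0, 0.002], [0, 0, 0], -1],
    [[0, 0, 0.003], [0, 0, 0], -1],
    [[0, 0, 0.003], [0, 0, 0], 0.36],
    [[0, 0, 0.003], [0, 0, 0], 0.36],
    [[0, 0, 0.003], [0, 0, 0], 0.36],
    [[0, 0, 0.003], [0, 0, 0], 0.36],
    [[0, 0, -0.04], [0, 0, 0], 0.36],
    [[0, 0, -0.1], [0, 0, 0], 0.36],
    [[-0.024, -0.058, -0.11], [0, 0, 2.7], 0.36],
    [[-0.048, -0.116, -0.11], [0, 0, 2.7], 0.36],
    [[-0.072, -0.174, -0.11], [0, 0, 2.7], 0.36],
    [[-0.096, -0.232, -0.11], [0, 0, 2.7], 0.36],
    [[-0.12, -0.29, -0.11], [0, 0, 2.7], 0.36],
    [[-0.1276, -0.3136, -0.1], [0, 0, 2.7], 0.36],
    [[-0.1276, -0.3136, -0.1], [0, 0, 2.7], 0.36],
    [[-0.1276, -0.3136, -0.08], [0, 0, 2.7], 0.36],
    [[-0.1276, -0.3136, -0.08], [0, 0, 2.7], 0.36],
  ],
)

```text
time: 41.38
eef_pos: [0.5617, 0.0383, 0.0676]
ee_rot: [0.042, 0.999, 0.0, -0.001]
force: [-1.0, -0.6, -0.5]
finger_gap: 0.68
grasp_force: 0.0
```

Run:
```python
from h import *
s=env.state();print(s['time'],s['eef_pos'],s['finger_gap'],to([.5629,.036,.003],175,s))
```

```text
41.375 [0.5617231  0.03825765 0.06755436] 0.6798456915085799 ([np.float64(-0.0014), np.float64(-0.0022), np.float64(0.0646)], 0.2, 175.2)
```

>>> step_arm(
  moves=[
    [[-0.0014, -0.0022, 0.03], [0, 0, 0.2], 0.36],
    [[-0.0014, -0.0022, 0.055], [0, 0, 0.2], 0.36],
    [[-0.0014, -0.0022, 0.0646], [0, 0, 0.2], 0],
    [[-0.0014, -0.0022, 0.0646], [0, 0, 0.2], -1],
    [[-0.0014, -0.0022, 0.0646], [0, 0, 0.2], -1],
    [[-0.0014, -0.0022, 0.0646], [0, 0, 0.2], -1],
    [[-0.0014, -0.0022, 0.0646], [0, 0, 0.2], -1],
    [[-0.0014, -0.0022, 0.0646], [0, 0, 0.2], -1],
    [[-0.0014, -0.0022, 0.05], [0, 0, 0.2], -1],
    [[-0.0014, -0.0022, 0.02], [0, 0, 0.2], -1],
    [[-0.0014, -0.0022, -0.015], [0, 0, 0], -1],
    [[0.001, 0.06, -0.02], [0, 0, -2.6], -1],
    [[0.003, 0.12, -0.02], [0, 0, -2.6], -1],
    [[0.005, 0.18, -0.02], [0, 0, -2.6], -1],
    [[0.007, 0.24, -0.02], [0, 0, -2.6], -1],
    [[0.0085, 0.295, -0.02], [0, 0, -2.6], -1],
    [[0.0085, 0.312, -0.01], [0, 0, -2.6], -1],
    [[0.0085, 0.312, 0.01], [0, 0, -2.6], -1],
    [[0.0085, 0.312, 0.04], [0, 0, -2.6], -1],
    [[0.0085, 0.312, 0.05], [0, 0, -2.6], -1],
  ],
)

```text
time: 43.88
eef_pos: [0.5805, 0.3439, 0.0159]
ee_rot: [0.022, 1.0, -0.002, -0.002]
force: [-0.1, -0.6, -1.9]
finger_gap: 0.407
grasp_force: 30.0
```

Run:
```python
from h import *
s=env.state();print(s['time'],s['eef_pos'],s['finger_gap'],s['grasp_force'],to([.5792,.348,-.0145],177.8,s))
```

```text
43.875 [0.58049555 0.34388606 0.01587619] 0.40707230165683295 29.989994075149298 ([np.float64(0.0015), np.float64(0.0041), np.float64(0.0304)], -0.3, 177.5)
```

>>> step_arm(
  moves=[
    [[0.0015, 0.003, 0.01], [0, 0, -0.3], -1],
    [[0.0015, 0.003, 0.02], [0, 0, -0.3], -1],
    [[0.0015, 0.003, 0.026], [0, 0, -0.3], -1],
    [[0.0015, 0.003, 0.029], [0, 0, -0.3], -1],
    [[0.0015, 0.003, 0.031], [0, 0, -0.3], -1],
    [[0.0015, 0.003, 0.031], [0, 0, -0.3], -1],
  ],
)

```text
time: 44.62
eef_pos: [0.5803, 0.3509, -0.0092]
ee_rot: [0.018, 1.0, 0.0, -0.001]
force: [-9.9, -5.2, 23.4]
finger_gap: 0.409
grasp_force: 30.0
```

There was contact at 23 N, earlier than expected. I'll lift slightly and look.

>>> step_arm(
  moves=[
    [[0, 0, -0.006], [0, 0, 0], -1],
    [[0, 0, -0.012], [0, 0, 0], -1],
    [[0, 0, -0.012], [0, 0, 0], -1],
  ],
)

```text
time: 45.0
eef_pos: [0.5808, 0.3513, 0.0]
ee_rot: [0.018, 1.0, 0.0, 0.001]
force: [-0.1, -0.4, -1.3]
finger_gap: 0.404
grasp_force: 30.0
```

Run:
```python
from h import *
s,im=wlook('t2');print(s['time'],s['eef_pos'],s['force'],s['finger_gap'])
b=env.camera('top')
cv2.imwrite('pics/t2top.png',b[:,:,::-1])
a=im[:,:,::-1][:260,120:520];b=b[:,:,::-1][150:280,150:350]
cv2.imwrite('pics/t2c.png',np.vstack([cv2.resize(a,(462,300)),cv2.resize(b,(462,300))]))
```

```text
45.0 [5.80808067e-01 3.51321194e-01 1.62164016e-05] [-0.09356109 -0.43555376 -1.34159407] 0.4041149459118705
```

View pics/t2c.png

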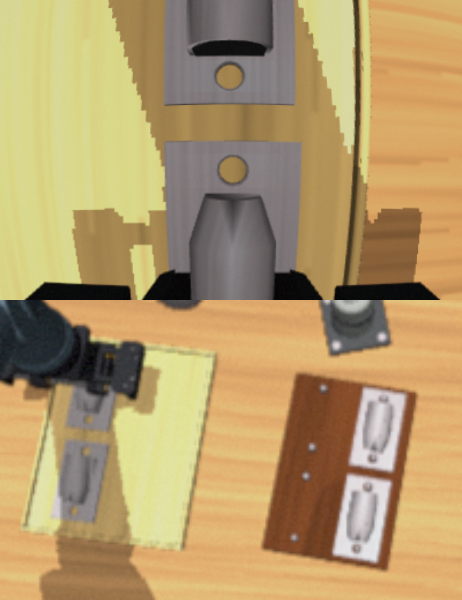

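The held piece slid a few mm in the grip (the slackening), so the contact was just the floor. The gap to the first piece is about 17 mm. I'll set it down and go on to nR.

>>> step_arm(
  moves=[
    [[0, 0, 0.005], [0, 0, 0], -1],
    [[0, 0, 0.0085], [0, 0, 0], -1],
    [[0, 0, 0.0085], [0, 0, 0], 0.36],
    [[0, 0, 0.0085], [0, 0, 0], 0.36],
    [[0, 0, 0.0085], [0, 0, 0], 0.36],
    [[0, 0, 0.0085], [0, 0, 0], 0.36],
    [[0, 0, -0.04], [0, 0, 0], 0.36],
    [[0, 0, -0.1], [0, 0, 0], 0.36],
    [[0.02, -0.058, -0.1], [0, 0, 2.9], 0.36],
    [[0.04, -0.116, -0.1], [0, 0, 2.9], 0.36],
    [[0.06, -0.174, -0.1], [0, 0, 2.9], 0.36],
    [[0.08, -0.232, -0.1], [0, 0, 2.9], 0.36],
    [[0.1, -0.29, -0.1], [0, 0, 2.9], 0.36],
    [[0.12, -0.348, -0.1], [0, 0, 2.9], 0.36],
    [[0.1359, -0.395, -0.09], [0, 0, 2.9], 0.36],
    [[0.1359, -0.395, -0.07], [0, 0, 2.9], 0.36],
    [[0.1359, -0.395, -0.0675], [0, 0, 2.9], 0.36],
    [[0.1359, -0.395, -0.0675], [0, 0, 2.9], 0.36],
  ],
)

```text
time: 47.35
eef_pos: [0.4307, -0.0383, 0.0673]
ee_rot: [0.043, 0.999, 0.0, 0.0]
force: [-1.2, -0.5, 0.5]
finger_gap: 0.677
grasp_force: 0.0
```

Run:
```python
from h import *
s=env.state();print(s['time'],s['eef_pos'],s['finger_gap'],to([.4305,-.0385,.003],175,s))
print('carry',to([.4383+.0065,.2635,.0],177.8,s))
```

```text
47.35 [ 0.43069726 -0.03828773  0.06728686] 0.6771935480100105 ([np.float64(0.0002), np.float64(-0.0002), np.float64(0.0643)], 0.1, 175.1)
carry ([np.float64(0.0118), np.float64(0.3019), np.float64(0.0673)], -2.7, 175.1)
```

>>> step_arm(
  moves=[
    [[0.0, 0, 0.03], [0, 0, 0], 0.36],
    [[0.0, 0, 0.055], [0, 0, 0], 0.36],
    [[0.0, 0, 0.0643], [0, 0, 0], 0],
    [[0.0, 0, 0.0643], [0, 0, 0], -1],
    [[0.0, 0, 0.0643], [0, 0, 0], -1],
    [[0.0, 0, 0.0643], [0, 0, 0], -1],
    [[0.0, 0, 0.0643], [0, 0, 0], -1],
    [[0.0, 0, 0.0643], [0, 0, 0], -1],
    [[0.0, 0, 0.05], [0, 0, 0], -1],
    [[0.0, 0, 0.02], [0, 0, 0], -1],
    [[0.0, 0, -0.015], [0, 0, 0], -1],
    [[0.003, 0.06, -0.02], [0, 0, -2.7], -1],
    [[0.005, 0.12, -0.02], [0, 0, -2.7], -1],
    [[0.007, 0.18, -0.02], [0, 0, -2.7], -1],
    [[0.01, 0.24, -0.02], [0, 0, -2.7], -1],
    [[0.0118, 0.29, -0.02], [0, 0, -2.7], -1],
    [[0.0118, 0.303, -0.01], [0, 0, -2.7], -1],
    [[0.0118, 0.303, 0.01], [0, 0, -2.7], -1],
    [[0.0118, 0.303, 0.04], [0, 0, -2.7], -1],
    [[0.0118, 0.303, 0.06], [0, 0, -2.7], -1],
  ],
)

```text
time: 49.85
eef_pos: [0.4442, 0.2624, 0.0062]
ee_rot: [0.02, 1.0, -0.001, -0.001]
force: [-0.4, 0.0, -1.5]
finger_gap: 0.405
grasp_force: 30.0
```

>>> step_arm(
  moves=[
    [[0, 0, 0.005], [0, 0, 0], -1],
    [[0, 0, 0.01], [0, 0, 0], -1],
    [[0, 0, 0.013], [0, 0, 0], -1],
    [[0, 0, 0.016], [0, 0, 0], -1],
    [[0, 0, 0.016], [0, 0, 0], -1],
  ],
)

```text
time: 50.48
eef_pos: [0.4448, 0.2642, -0.0089]
ee_rot: [0.02, 1.0, 0.0, 0.0]
force: [-0.4, -0.8, -2.3]
finger_gap: 0.408
grasp_force: 30.0
```

>>> step_arm(
  moves=[
    [[0, 0, 0.003], [0, 0, 0], -1],
    [[0, 0, 0.005], [0, 0, 0], -1],
    [[0, 0, 0.005], [0, 0, 0], 0.36],
    [[0, 0, 0.005], [0, 0, 0], 0.36],
    [[0, 0, 0.005], [0, 0, 0], 0.36],
    [[0, 0, 0.005], [0, 0, 0], 0.36],
    [[0, 0, -0.04], [0, 0, 0], 0.36],
    [[0, 0, -0.1], [0, 0, 0], 0.36],
    [[-0.023, -0.057, -0.11], [0, 0, 2.7], 0.36],
    [[-0.046, -0.114, -0.11], [0, 0, 2.7], 0.36],
    [[-0.069, -0.171, -0.11], [0, 0, 2.7], 0.36],
    [[-0.092, -0.228, -0.11], [0, 0, 2.7], 0.36],
    [[-0.115, -0.285, -0.11], [0, 0, 2.7], 0.36],
    [[-0.1231, -0.3085, -0.1], [0, 0, 2.7], 0.36],
    [[-0.1231, -0.3085, -0.08], [0, 0, 2.7], 0.36],
    [[-0.1231, -0.3085, -0.076], [0, 0, 2.7], 0.36],
    [[-0.1231, -0.3085, -0.076], [0, 0, 2.7], 0.36],
  ],
)

```text
time: 52.6
eef_pos: [0.5553, -0.0485, 0.067]
ee_rot: [0.043, 0.999, 0.0, -0.0]
force: [0.0, 0.0, 0.4]
finger_gap: 0.679
grasp_force: 0.0
```

Run:
```python
from h import *
s=env.state();print(s['time'],s['eef_pos'],s['finger_gap'],to([.5554,-.0489,.003],175,s))
print('carry',to([.5683+.0075,.2590,.0],177.8,s))
```

```text
52.6 [ 0.55534877 -0.04852645  0.06697166] 0.6787584075512478 ([np.float64(-0.0001), np.float64(-0.0004), np.float64(0.064)], 0.1, 175.1)
carry ([np.float64(0.006), np.float64(0.3081), np.float64(0.067)], -2.7, 175.1)
```

>>> step_arm(
  moves=[
    [[0.0, 0, 0.03], [0, 0, 0], 0.36],
    [[0.0, 0, 0.055], [0, 0, 0], 0.36],
    [[0.0, 0, 0.064], [0, 0, 0], 0],
    [[0.0, 0, 0.064], [0, 0, 0], -1],
    [[0.0, 0, 0.064], [0, 0, 0], -1],
    [[0.0, 0, 0.064], [0, 0, 0], -1],
    [[0.0, 0, 0.064], [0, 0, 0], -1],
    [[0.0, 0, 0.064], [0, 0, 0], -1],
    [[0.0, 0, 0.05], [0, 0, 0], -1],
    [[0.0, 0, 0.02], [0, 0, 0], -1],
    [[0.0, 0, -0.015], [0, 0, 0], -1],
    [[0.001, 0.06, -0.02], [0, 0, -2.7], -1],
    [[0.002, 0.12, -0.02], [0, 0, -2.7], -1],
    [[0.003, 0.18, -0.02], [0, 0, -2.7], -1],
    [[0.005, 0.24, -0.02], [0, 0, -2.7], -1],
    [[0.006, 0.295, -0.02], [0, 0, -2.7], -1],
    [[0.006, 0.309, -0.01], [0, 0, -2.7], -1],
    [[0.006, 0.309, 0.01], [0, 0, -2.7], -1],
    [[0.006, 0.309, 0.04], [0, 0, -2.7], -1],
    [[0.006, 0.309, 0.06], [0, 0, -2.7], -1],
  ],
)

```text
time: 55.1
eef_pos: [0.5755, 0.2559, 0.0049]
ee_rot: [0.021, 1.0, -0.001, -0.001]
force: [-0.1, -0.3, -1.8]
finger_gap: 0.406
grasp_force: 30.0
```

>>> step_arm(
  moves=[
    [[0, 0, 0.005], [0, 0, 0], -1],
    [[0, 0, 0.01], [0, 0, 0], -1],
    [[0, 0, 0.013], [0, 0, 0], -1],
    [[0, 0, 0.016], [0, 0, 0], -1],
    [[0, 0, 0.016], [0, 0, 0], -1],
  ],
)

```text
time: 55.72
eef_pos: [0.5763, 0.2594, -0.0089]
ee_rot: [0.02, 1.0, 0.0, 0.0]
force: [0.3, 0.2, -2.1]
finger_gap: 0.409
grasp_force: 30.0
```

>>> step_arm(
  moves=[
    [[0, 0, 0.003], [0, 0, 0], -1],
    [[0, 0, 0.005], [0, 0, 0], -1],
    [[0, 0, 0.005], [0, 0, 0], 0.36],
    [[0, 0, 0.005], [0, 0, 0], 0.36],
    [[0, 0, 0.005], [0, 0, 0], 0.36],
    [[0, 0, 0.005], [0, 0, 0], 0.36],
    [[0, 0, -0.04], [0, 0, 0], 0.36],
    [[0, 0, -0.1], [0, 0, 0], 0.36],
    [[0, 0, -0.15], [0, 0, 0], 0.36],
    [[-0.03, 0.02, -0.2], [0, 0, 0], 0.36],
    [[-0.054, 0.042, -0.24], [0, 0, 0], 0.36],
    [[-0.054, 0.042, -0.24], [0, 0, 0], 0.36],
    [[-0.054, 0.042, -0.24], [0, 0, 0], 0.36],
  ],
)

```text
time: 57.35
eef_pos: [0.6311, 0.2985, 0.2298]
ee_rot: [0.02, 1.0, -0.001, -0.001]
force: [-0.5, -0.5, -0.2]
finger_gap: 0.677
grasp_force: 0.0
```

Run:
```python
from h import *
s,im=wlook('end');print(s['time'],s['eef_pos'],s['force'])
a=im[:,:,::-1][:260,120:520];b=env.camera('scene')[:,:,::-1][210:400,240:560]
cv2.imwrite('pics/endc.png',np.vstack([cv2.resize(a,(462,300)),cv2.resize(b,(462,290))]))
```

```text
57.35 [0.63107289 0.29854386 0.22978081] [-0.45283472 -0.52252036 -0.22432829]
```

View pics/endc.png

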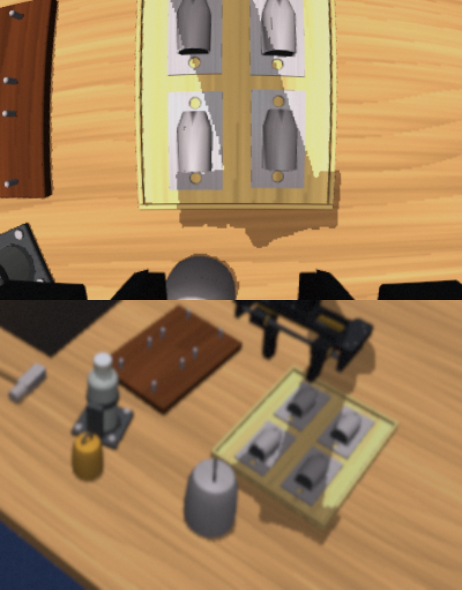

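All four lie flat and apart in the tray, with inner edges near (223,130) and (250,130). The cap is up, and the bells and hammer look undisturbed. Handing in.

```bash
python3 -c "
from bench import env
print(env.sign_off())"
```

```text
the job is handed in; nothing more can be done
None
```

I hung all four pressings on the pins, sprayed once with the cap pressed fully down and let back up, then laid the pressings flat and apart in the drying tray. The job is handed in at about 57 s; sign-off returned no verdict.

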